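# Wind the board lift up to the height pointer

## Robot

A 6-joint arm with a two-finger parallel gripper is mounted at the origin on the work surface. World frame = base frame: x ahead of the robot, y to its left, z up, the work surface at z = 0. Lengths are in mm, angles in rad, forces in N, time in s.
With the tool pointing down it reaches from about 250 to 775 mm from the base axis. Payload 8.9 kg.
Tool frame: the origin (TCP) lies at the very end of the fingers, on their centre line; the grasp point (between the pads) lies 19 mm behind it; z points along the fingers, y is the direction in which the jaws open and shut (so a half turn about z gives the same grasp; the last joint's range is limited). The gripper opens to 85 mm and grips with 20 to 120 N. Pads are 22 mm wide; open, the fingers measure 114 mm over their backs; the gripper's body (76 mm by 85 mm) begins 54 mm behind the grasp point. The pads swing forward as they close: fully open they stand 13 mm farther back than shut.
Start: joints at [-1.395, 0.291, -0.153, 1.127, 0, 1.431], TCP at [162.555, -499.199, 231.305] pointing down, gripper open.
Joint ranges: [-2.52, 2.52], [-0.91, 1.74], [-1.3, 1.37], [-1.96, 2.02], [-1.52, 1.47], [-3.14, 3.14]. Speed limits (rad/s): [2.22, 2.22, 2.79, 3.14, 3.14, 3.14].

## Interface

Orientations are given as a unit quaternion [x, y, z, w].
In Python, from bench import r gives the robot as it stands. The module is installed in compiled form; this text tells all that it offers.
- The arm moves only by the shell command python3 -m creep 'ROWS'. ROWS is JSON, one flat list of numbers, 5 for each row, row after row: the shift along the tool's x, y, z in m, then the turn about the tool's z in rad, then the gripper command: -1 is fully open, 1 is shut, values between are in proportion. In form: [dx, dy, dz, yaw, hand, dx, dy, dz, yaw, hand, ...]. A call has 1 to 12 rows; each row is the pose to reach, as a shift and turn from the pose measured when the call began, along the tool's axes at that moment; what a row does not reach only later rows make up. A row lasts 1/8 s, in which the tool goes at most 62.5 mm and 10.7 degrees, less where a joint would pass 70% of its speed; a pose out of reach is approached as far as the arm can. A call with a gripper value outside its range is refused whole. The fingers move at their own pace and stop on an object; the grip force is fixed at half the most. Time passes only in rows, so rows that repeat a pose let the fingers close. It gives the time, the measured TCP pose, the force and the opening at its end, in the units of the state.
- r.read_state(): the state, without advancing time (a new reading comes with each control period).
- r.capture(name): name is "scene" or "side" or "wrist"; returns a dict with "pixels" (420x560x3 uint8, blue, green, red), "z_map" (420x560 float32, mm along the optical axis (not along the pixel's ray), 0 where there is no reading), "intrinsics" (3x3 intrinsics, pixels), "dist" ([k1, k2, p1, p2, k3] as OpenCV has them; the pictures are not rectified), "eye" and "rotation" of the camera in the world. Camera axes: x right, y down, z forward; pixel columns grow to the right and rows downward; lengths in mm; the calibration is good to about 2 mm. A picture is of the moment at which its call begins.
- r.job_done(): hands the job in, once; it reports no verdict.
The state is a dict: "time": time; "joint_pos": joint angles; "qd": joint speeds; "tau": joint torques, N m; "position": TCP position; "tcp_rot": TCP orientation; "force": force on the tool from outside, world axes, zero at the start; "moment": the same for the moment, N m; "opening": finger opening in mm.
Only numpy, scipy, OpenCV 4.12 (cv2) and the standard library are available. Lean on these libraries where they do the work, as an engineer would, in place of code of your own. Each camera call takes 0.05 s, during which the arm holds its last target.

## Task

Pick up the loose crank from the blue mat, fit it fully down onto the square shaft of the board lift, and wind it round clockwise until the top of the lift's plate is level with the tip of the height pointer beside it. Leave the crank on the shaft, let go, and do not shift the pointer or disturb the carton, the tape roll or the phone on the mat.

Things in the scene. Friction and masses are not known exactly. Their poses are not given: they have to be found in the camera images.
- crank: Loose steel crank lying flat on the blue mat (top at z = 3 mm), 0.2 to 0.33 kg. A bar 101 mm long (its x), 20 mm thick; hub 36 mm wide, 22 mm thick, with a through square hole, at x = -32.5 mm; upright black knob at x = +32.5 mm. Origin: middle of the bar, on its underside; z up. Between x = -12 and +18 mm it can be gripped across its 30 mm width. Knob top 71 mm above the underside.
- crank_hub (a point): Centre of the crank's square hole, at its underside. The hole is 16 mm square, its sides parallel to the crank's x and y, and goes right through the 22 mm thick hub.
- crank_knob (a point): Point on the axis of the crank's knob, 48 mm above the crank's underside and 65 mm from the hole's axis. The knob is a round black grip, 23 mm in diameter, 24 to 71 mm above the underside, which spins freely on its pin: it can be pinched from above and carried round without turning the gripper.
- lift: Board lift fixed to the table: grey base plate 180 by 350 mm; grey gearbox 80 by 80 mm, 93 mm high, with the upright square shaft on top; to its +y an aluminium plate with a green circuit board, rising on two rods (tops at 95 mm); beyond it a post 127 mm high with the height pointer. Origin: on the table under the shaft's axis; z up.
- shaft (a joint): Angle of the square shaft in rad, growing CLOCKWISE seen from above; one clockwise turn raises the plate by 18 mm. Stiff (about 0.1 N m, some 1.6 N at the knob), it stays where it is left. Range -0.2 to 25; it starts between 0.3 and 4.7.
- shaft_top (a point): Centre of the shaft's top end, 134 mm above the table. The shaft is 14 mm square (sides parallel to this frame's x and y, which turn with the shaft; z up), its top 6 mm tapering to 8 mm, and stands 26 mm above a round collar 36 mm across, 15 mm above the gearbox.
- shaft_seat (a point): Centre of the collar's top face, 108 mm above the table, on which the crank's underside rests when fully down. Fits in any of the four quarter turns; the fit has 2 mm clearance (about 0.15 rad of play).
- stage_edge (a point): Middle of the edge of the aluminium plate nearest the pointer, on the plate's top face (the plate is 150 by 130 mm, 8 mm thick). It rises with the plate; at the start about 41 to 54 mm above the table.
- pointer_tip (a point): Tip of the height pointer, a flat 3 mm thick steel finger on a collar on the post, pointing at the plate's edge from 4 mm away; the point is at mid thickness, 88 to 96 mm above the table, different each time: the plate has to rise by about two to three turns. A push of 6 N shifts the pointer along its post, which must not happen.
- carton: Small closed carton 85 by 55 by 25 mm on the mat; origin centre of its underside. Leave it.
- tape: Roll of tape lying flat on the mat, 90 mm across, 25 mm high; origin centre of its underside. Leave it.
- phone: Plain dark phone 145 by 70 by 9 mm lying on the mat; origin centre of its underside. Leave it.

How it is judged (in metres and radians):
On the way:
1. the crank is fully down on the square shaft, with the plate still well below the pointer (over 20 mm) (horizontal distance between crank_hub and shaft_seat below 0.004 m and z of crank_hub in the frame of shaft_seat below 0.005 m and angle between crank's own z axis and vertical below 0.12 rad and z of stage_edge in the frame of pointer_tip below -0.02 m), for 0.2 s.
At the end, for the whole second after the job is handed in: the top of the plate is level with the pointer's tip within 3.5 mm, and the crank is at rest, let go and still fully down on the shaft (within 5 mm of the collar, 4 mm of the axis) (z of stage_edge in the frame of pointer_tip between -0.0035 and 0.0035 m and horizontal distance between crank_hub and shaft_seat below 0.004 m and z of crank_hub in the frame of shaft_seat below 0.005 m and angle between crank's own z axis and vertical below 0.12 rad and linear speed of crank below 0.02 m/s); the robot touches nothing.
It fails at once if the pointer is pushed along its post (over 3 mm) (distance of pointer_tip from where it was at the start of the episode above 0.003 m).
It fails at once if the carton, tape roll or phone is moved by over 25 mm (distance of any of carton, tape, phone from where it was at the start of the episode above 0.025 m).
It also fails if it takes over 70 s, if anything falls off the work surface, if the arm or the gripper's body presses on something with over 40 N, if the wrist force passes 120 N, or if a joint passes its speed limit or range.

## Working session

There is one attempt and no reset: what is moved stays moved. The work goes in short steps, Python scripts to look and compute and a shell command to move; the robot and the scene stay as the last step left them, time stands still between calls to the robot, and variables do not carry over. Pictures are saved under pics/ and viewed, and the job is handed in when it is done.

```bash
mkdir -p pics; cat > h.py <<'E'
import numpy as np, cv2
from bench import r
from scipy.spatial.transform import Rotation as R
def cap(name,fn):
    c=r.capture(name); cv2.imwrite('pics/'+fn+'.png',c['pixels']); np.savez('pics/'+fn+'.npz',**{k:np.array(v) for k,v in c.items()}); return c
def load(fn): return dict(np.load('pics/'+fn+'.npz'))
def ray(c,u,v):
    p=cv2.undistortPoints(np.array([[[u,v]]],float),c['intrinsics'],c['dist'])[0,0]
    return np.array([p[0],p[1],1.0])
def pt(c,u,v,k=1):
    z=c['z_map'][int(v)-k:int(v)+k+1,int(u)-k:int(u)+k+1]; z=np.median(z[z>0])
    return c['eye']+c['rotation']@(ray(c,u,v)*z)
def atz(c,u,v,z):
    d=c['rotation']@ray(c,u,v); return c['eye']+d*(z-c['eye'][2])/d[2]
def proj(c,P):
    p=c['rotation'].T@(np.array(P,float)-c['eye'])
    rv=np.zeros(3); return cv2.projectPoints(p.reshape(1,1,3),rv,rv,c['intrinsics'],c['dist'])[0][0,0]
def st():
    s=r.read_state(); print({k:np.round(v,3).tolist() for k,v in s.items() if k in('time','position','tcp_rot','force','opening','joint_pos')}); return s
def crop(c,fn,u0,v0,u1,v1,s=4):
    im=c['pixels'][v0:v1,u0:u1]; cv2.imwrite('pics/'+fn+'.png',cv2.resize(im,None,fx=s,fy=s,interpolation=cv2.INTER_CUBIC))
E
python3 - <<'E'
from h import *
for n in('scene','side','wrist'):
    c=cap(n,n+'0'); print(n,c['eye'],c['rotation'].round(3).tolist(),c['intrinsics'][0,0])
s=st(); print(R.from_quat(s['tcp_rot']).as_matrix().round(3))
E
```

```text
scene [1298.35172964  281.97229008  748.13703371] [0.474, 0.76, -0.374, -0.242] 432.57748414575906
side [233.76443527 785.05577915 624.21720521] [-0.167, 0.844, -0.503, 0.085] 447.36036197957776
wrist [ 239.83838424 -472.6934968   372.46173003] [0.799, -0.58, -0.095, 0.129] 361.3027069969213
{'time': 0.15, 'joint_pos': [-1.395, 0.291, -0.154, 1.127, -0.0, 1.432], 'position': [162.502, -498.893, 230.878], 'tcp_rot': [0.988, 0.157, -0.0, -0.0], 'force': [0.216, -0.244, -0.179], 'opening': 85.287}
[[ 0.951  0.31  -0.   ]
 [ 0.31  -0.951  0.001]
 [ 0.    -0.001 -1.   ]]
```

View pics/scene0.png

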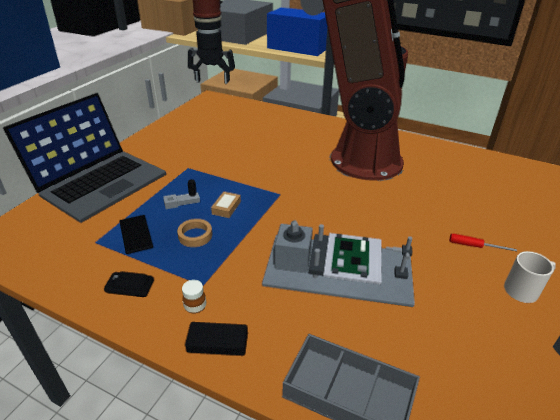

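View pics/side0.png

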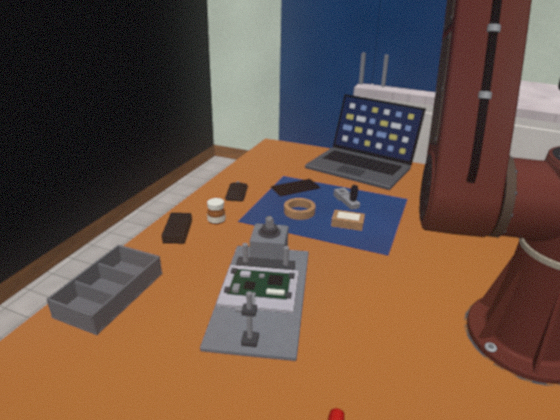

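View pics/wrist0.png

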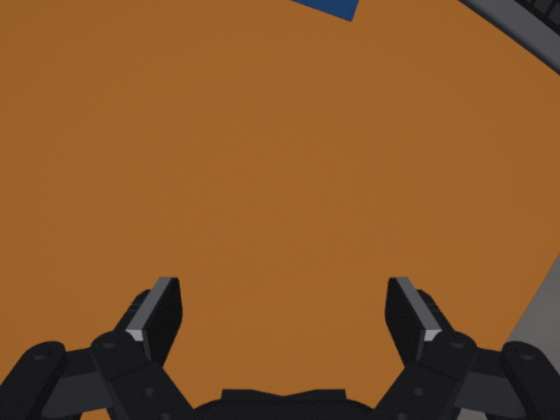

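The scene view shows the crank at about (180,200) with its knob at (192,187). The carton is at (226,205), the tape at (195,233) and the phone at (137,234). The lift shaft is at (293,228) and the pointer near (407,248).

```bash
python3 - <<'E'
from h import *
c=load('scene0')
for n,u,v in [('crankhub',172,202),('bar',182,200),('knobtop',192,183),('carton',226,203),('tapeL',180,233),('tapeR',210,233),('phone',137,234),('gear',290,238),('shafttop',293,224),('plate',372,262),('ptr',407,250)]:
    print(n,pt(c,u,v).round(1))
crop(c,'a',150,165,290,265,5); crop(c,'b',250,210,420,310,4)
c=load('side0')
for n,u,v in [('bar',345,197),('knobtop',354,188),('shafttop',269,219),('plate',245,292)]:
    print(n,pt(c,u,v).round(1))
crop(c,'c',200,205,320,355,4)
E
```

```text
Traceback (most recent call last):
  File "h.py", line 12, in pt
    return c['eye']+c['rotation']@(ray(c,u,v)*z)
                    ~~~~~~~~~~~~~^^~~~~~~~~~~~~~
ValueError: matmul: Input operand 1 has a mismatch in its core dimension 0, with gufunc signature (n?,k),(k,m?)->(n?,m?) (size 3 is different from 4)
```

```bash
sed -i "s/^def load.*/def load(fn):\n    c=dict(np.load('pics\/'+fn+'.npz')); c['rotation']=R.from_quat(c['rotation']).as_matrix(); return c/; s/; return c\$/; return load(fn)/" h.py; sed -i "s/as_matrix(); return load(fn)/as_matrix(); return c/" h.py; sed -n 4,9p h.py; python3 - <<'E'
from h import *
c=load('scene0'); print(c['rotation'].round(2))
for n,u,v in [('crankhub',172,202),('bar',182,200),('knobtop',192,183),('carton',226,203),('tapeL',180,233),('tapeR',210,233),('phone',137,234),('gear',290,238),('shafttop',293,224),('plate',372,262),('ptr',407,250)]:
    print(n,pt(c,u,v).round(1))
crop(c,'a',150,165,290,265,5); crop(c,'b',250,210,420,310,4)
c=load('side0')
for n,u,v in [('bar',345,197),('knobtop',354,188),('shafttop',269,219),('plate',245,292)]:
    print(n,pt(c,u,v).round(1))
crop(c,'c',200,205,320,355,4)
E
```

```text
def cap(name,fn):
    c=r.capture(name); cv2.imwrite('pics/'+fn+'.png',c['pixels']); np.savez('pics/'+fn+'.npz',**{k:np.array(v) for k,v in c.items()}); return load(fn)
def load(fn):
    c=dict(np.load('pics/'+fn+'.npz')); c['rotation']=R.from_quat(c['rotation']).as_matrix(); return c
def ray(c,u,v):
    p=cv2.undistortPoints(np.array([[[u,v]]],float),c['intrinsics'],c['dist'])[0,0]
[[-0.43  0.54 -0.72]
 [ 0.9   0.27 -0.34]
 [ 0.01 -0.8  -0.6 ]]
crankhub [ 523.8 -422.9   24.8]
bar [ 499.  -406.5   21.3]
knobtop [ 470.5 -385.1   69.6]
carton [ 464.2 -278.4   29.7]
tapeL [ 630.6 -316.4   28.6]
tapeR [ 591.4 -250.    24.3]
phone [ 669.8 -429.9   11.7]
gear [594.1 -21.2  96.5]
shafttop [583.4 -19.6 131.1]
plate [538.6 165.8  51.7]
ptr [512.5 234.1  95.6]
bar [ 492.5 -403.1   24. ]
knobtop [ 463.8 -381.    69.3]
shafttop [573.4 -12.  132.2]
plate [554.2 152.7  54. ]
```

View pics/a.png

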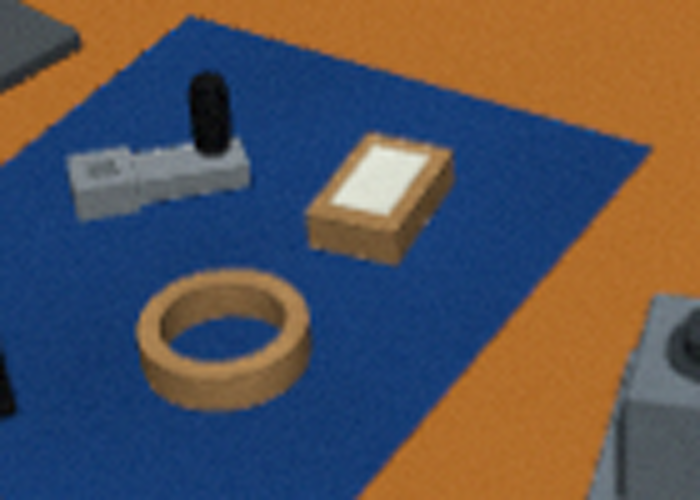

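View pics/b.png

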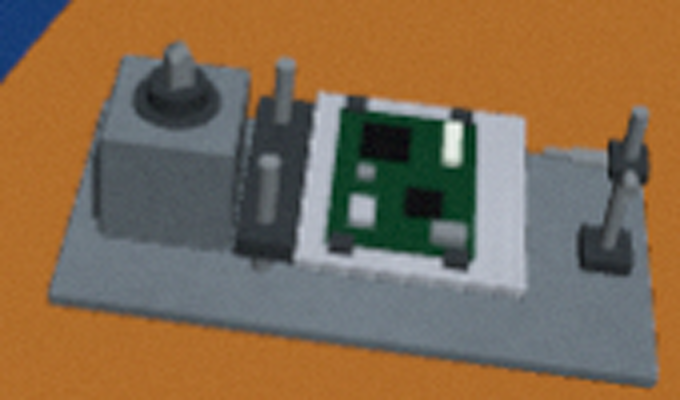

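View pics/c.png

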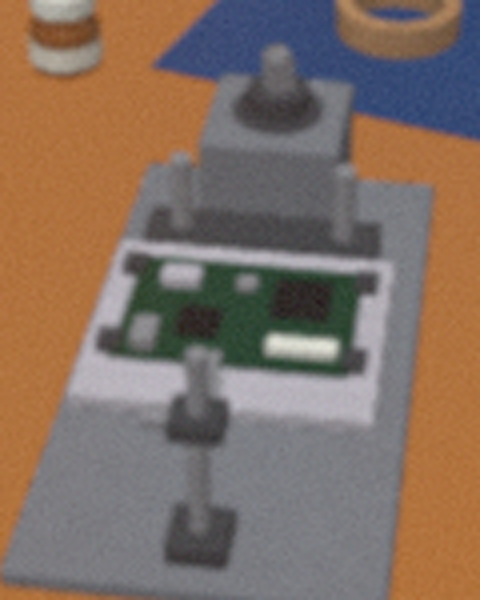

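The crank lies at roughly (495,-404) mm, with its hub towards the outer right. I'll hover over it so I can measure it with the wrist camera.

```bash
python3 -m creep '[0.308,-0.035,0,0.9,-1, 0.308,-0.035,0,0.9,-1, 0.308,-0.035,0,0.9,-1, 0.308,-0.035,0,0.9,-1, 0.308,-0.035,0,0.9,-1, 0.308,-0.035,0,0.9,-1, 0.308,-0.035,0,0.9,-1, 0.308,-0.035,0,0.9,-1]'
python3 - <<'E'
from h import *
s=st(); print(R.from_quat(s['tcp_rot']).as_matrix().round(3))
c=cap('wrist','w1'); print(c['eye'],c['rotation'].round(3))
E
```

```text
time: 1.15
position: [443.9, -370.3, 230.7]
tcp_rot: [0.958, -0.288, -0.001, -0.0]
force: [0.2, 0.3, -0.2]
opening: 85.4
{'time': 1.15, 'joint_pos': [-0.822, 0.394, -0.005, 1.174, 0.0, 2.904], 'position': [443.922, -370.335, 230.66], 'tcp_rot': [0.958, -0.288, -0.001, -0.0], 'force': [0.176, 0.27, -0.156], 'opening': 85.413}
[[ 0.834 -0.552 -0.001]
 [-0.552 -0.834  0.001]
 [-0.001 -0.001 -1.   ]]
[ 511.88624345 -414.13549072  372.21798657] [[-0.552 -0.791 -0.264]
 [-0.834  0.523  0.176]
 [-0.001  0.318 -0.948]]
```

View pics/w1.png

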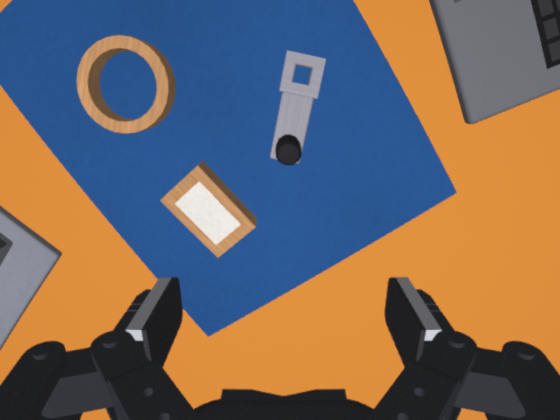

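The wrist view shows the hub hole at about (302,74) and the knob at (288,150), with the carton and tape well to the left.

```bash
python3 - <<'E'
from h import *
c=load('w1'); crop(c,'w1c',250,40,350,175,4)
E
```

```text
(no output)
```

View pics/w1c.png

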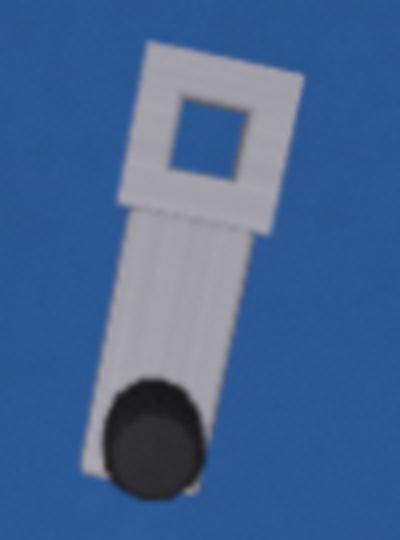

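```bash
python3 - <<'E'
from h import *
c=load('w1')
P=[atz(c,250+(u+.5)/4-.5,40+(v+.5)/4-.5,25)[:2] for u,v in [(149,41),(303,75),(271,235),(118,203)]]
P=np.array(P); print(P.round(1)); hub=P.mean(0)
k=atz(c,250+154/4,40+460/4,74)[:2]
print('hub',hub,'knob',k,np.linalg.norm(k-hub), np.degrees(np.arctan2(*(k-hub)[::-1])))
for a,b in((0,3),(1,2)):
    d=P[b]-P[a]; print(np.linalg.norm(d),np.degrees(np.arctan2(d[1],d[0])))
for a,b in((0,1),(3,2)):
    d=P[b]-P[a]; print(np.linalg.norm(d),np.degrees(np.arctan2(d[1],d[0]))+90)
E
```

```text
[[ 538.8 -435.5]
 [ 513.7 -460.6]
 [ 487.8 -435.7]
 [ 513.2 -410.1]]
hub [ 513.38332441 -435.46941412] knob [ 465.6947293  -388.48496109] 66.94580591489228 135.42613632606484
36.07331816106367 135.241021044861
35.915088110385796 136.23284584890084
35.52971963262539 -45.0637395140682
36.15090690238069 -44.79919330374568
```

Crank hub is at (513.4,-435.5), and its x axis points at 135.3°. I'll approach above it and check again closer.

```bash
python3 -m creep '[0.060,0.009,0,0.1,-1, 0.060,0.009,0.05,0.165,-1, 0.060,0.009,0.1,0.165,-1, 0.060,0.009,0.13,0.165,-1, 0.060,0.009,0.13,0.165,-1, 0.060,0.009,0.13,0.165,-1]'
python3 - <<'E'
from h import *
s=st(); print(R.from_quat(s['tcp_rot']).as_matrix().round(3))
c=cap('wrist','w2')
E
```

```text
time: 1.95
position: [488.7, -412.3, 102.3]
tcp_rot: [0.93, -0.367, 0.0, 0.0]
force: [-0.1, -0.1, 0.5]
opening: 85.1
{'time': 1.95, 'joint_pos': [-0.815, 0.595, -0.022, 0.953, 0.0, 3.078], 'position': [488.66, -412.292, 102.323], 'tcp_rot': [0.93, -0.367, 0.0, 0.0], 'force': [-0.099, -0.11, 0.534], 'opening': 85.125}
[[ 0.731 -0.682  0.001]
 [-0.682 -0.731 -0.   ]
 [ 0.001 -0.    -1.   ]]
```

View pics/w2.png

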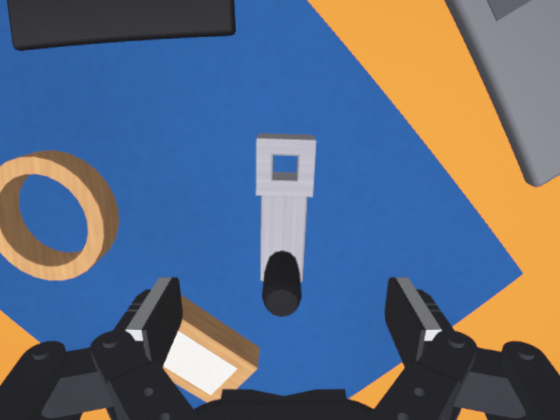

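The crank is centred between the jaws, with the hub at (285,166) and the bar nearly vertical in the picture. I'll recompute from here before lowering.

```bash
python3 - <<'E'
from h import *
c=load('w2')
P=np.array([atz(c,u,v,25)[:2] for u,v in [(257,138),(315,138.5),(313.5,196),(256,195)]]); print(P.round(1),P.mean(0))
T=R.from_quat(r.read_state()['tcp_rot']).as_matrix()
print('hub in tool', T.T[:2,:2]@(P.mean(0)-r.read_state()['position'][:2]))
d=P[3]-P[0]+P[2]-P[1]; print(np.degrees(np.arctan2(d[1],d[0])))
E
```

```text
[[ 538.5 -435.8]
 [ 514.5 -461.1]
 [ 488.1 -436.5]
 [ 513.3 -410.4]] [ 513.60421058 -435.91982325]
hub in tool [34.00510133  0.42763044]
135.84872944581596
```

```bash
python3 -m creep '[0,0,0.05,0.02,-1, 0,0,0.09,0.02,-1, 0,0,0.096,0.02,-1, 0,0,0.096,0.02,-1, 0,0,0.096,0.02,1, 0,0,0.096,0.02,1, 0,0,0.096,0.02,1, 0,0,0.096,0.02,1, 0,0,0.096,0.02,1, 0,0,0.096,0.02,1, 0,0,0.096,0.02,1, 0,0,0.096,0.02,1]'
python3 - <<'E'
from h import *
st(); cap('wrist','w3')
E
```

```text
time: 3.5
position: [489.5, -412.9, 7.7]
tcp_rot: [0.927, -0.376, 0.001, 0.0]
force: [-0.4, 0.6, 5.8]
opening: 28.3
{'time': 3.5, 'joint_pos': [-0.815, 0.694, -0.117, 0.756, 0.0, 3.098], 'position': [489.539, -412.875, 7.688], 'tcp_rot': [0.927, -0.376, 0.001, 0.0], 'force': [-0.422, 0.607, 5.793], 'opening': 28.347}
```

View pics/w3.png

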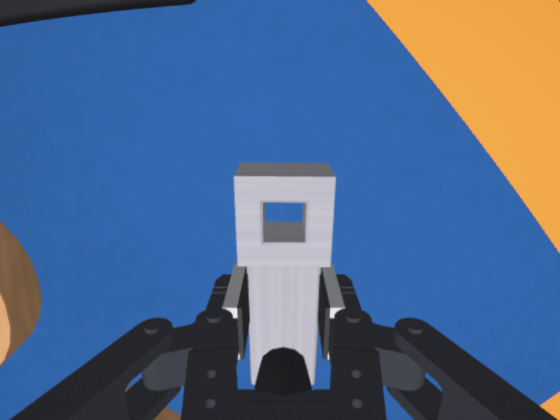

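The crank is gripped at 28 mm opening, with the hub hole at (284,222) in line with the tool. I'll lift it and carry it to a spot short of the shaft to look.

```bash
python3 -m creep '[0,0,-0.06,0,1, 0,0,-0.12,0,1, -0.03,-0.03,-0.18,-0.18,1, -0.07,-0.07,-0.222,-0.36,1, -0.11,-0.11,-0.222,-0.54,1, -0.15,-0.15,-0.222,-0.72,1, -0.19,-0.19,-0.222,-0.9,1, -0.23,-0.23,-0.222,-1.08,1, -0.252,-0.265,-0.222,-1.12,1, -0.252,-0.265,-0.222,-1.12,1, -0.252,-0.265,-0.222,-1.12,1, -0.252,-0.265,-0.222,-1.12,1]'
python3 - <<'E'
from h import *
st(); cap('wrist','w4')
E
```

```text
time: 5.05
position: [492.8, -47.6, 228.9]
tcp_rot: [0.985, 0.173, 0.001, 0.001]
force: [0.2, -0.0, -3.1]
opening: 28.4
{'time': 5.05, 'joint_pos': [-0.243, 0.234, -0.237, 1.098, -0.002, 2.551], 'position': [492.805, -47.618, 228.855], 'tcp_rot': [0.985, 0.173, 0.001, 0.001], 'force': [0.186, -0.036, -3.091], 'opening': 28.366}
```

View pics/w4.png

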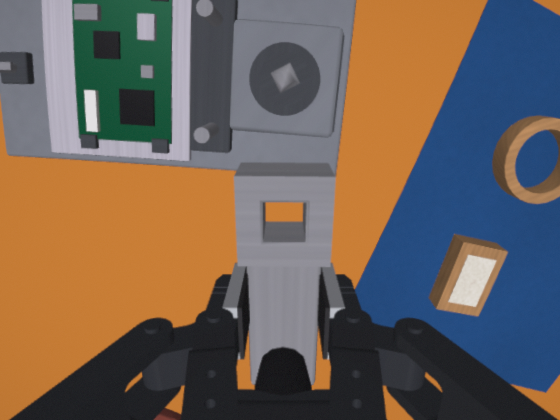

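```bash
python3 - <<'E'
from h import *
c=load('w4'); crop(c,'w4c',240,35,330,125,8); crop(c,'w4d',220,150,350,280,5)
E
```

```text
(no output)
```

View pics/w4c.png

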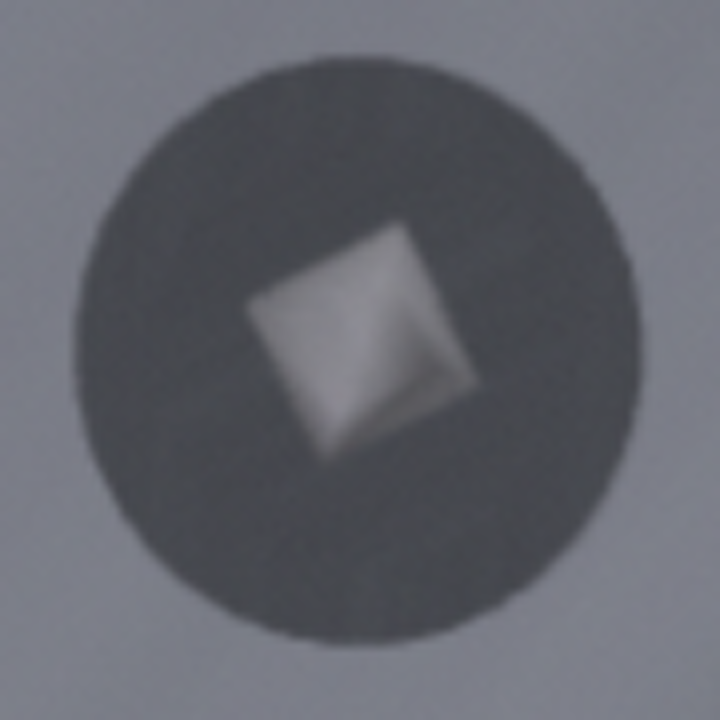

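View pics/w4d.png

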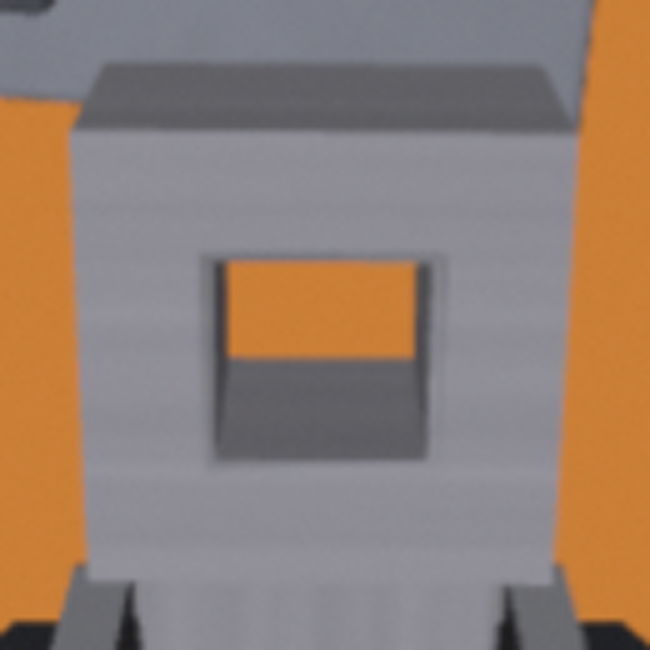

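```bash
python3 - <<'E'
from h import *
c=load('w4'); s=r.read_state(); 
S=np.array([atz(c,240+(u+.5)/8-.5,35+(v+.5)/8-.5,128)[:2] for u,v in [(404,220),(480,383),(327,462),(245,304)]])
C=np.array([atz(c,240+(u+.5)/8-.5,35+(v+.5)/8-.5,108)[:2] for u,v in [(75,350),(643,350),(357,55),(357,645)]])
print('shaft',S.mean(0).round(2),'collar',C[:2].mean(0).round(2),C[2:].mean(0).round(2),np.linalg.norm(C[0]-C[1]),np.linalg.norm(C[2]-C[3]))
for i in range(4):
    d=S[(i+1)%4]-S[i]; print(np.linalg.norm(d).round(2),np.degrees(np.arctan2(d[1],d[0]))%90)
H=np.array([atz(c,220+(u+.5)/5-.5,150+(v+.5)/5-.5,246.2)[:2] for u,v in [(72,130),(578,132),(553,582),(88,580)]])
T=R.from_quat(s['tcp_rot']).as_matrix(); print(T.round(4))
for i in range(4):
    d=H[(i+1)%4]-H[i]; print('hub',np.linalg.norm(d).round(2),np.degrees(np.arctan2(d[1],d[0]))%90)
print('tool ang',np.degrees(np.arctan2(T[1,0],T[0,0])))
print('hub in tool',T[:2,:2].T@(H.mean(0)-s['position'][:2]), 'shaft in tool',T[:2,:2].T@(S.mean(0)-s['position'][:2]))
E
```

```text
shaft [577.09 -17.34] collar [577.11 -17.02] [576.51 -17.05] 49.1367500171345 49.22314901927785
13.88 46.193015205054934
13.72 46.581498291770686
13.85 47.9292111401168
14.14 46.75328070157228
[[ 0.9402  0.3406  0.0017]
 [ 0.3406 -0.9402 -0.002 ]
 [ 0.001   0.0025 -1.    ]]
hub 35.72 19.674526818535412
hub 35.38 19.45319911739861
hub 35.74 19.596227629925153
hub 35.33 19.418865921324482
tool ang 19.91257699188686
hub in tool [34.94619404 -0.87185086] shaft in tool [89.56060119  0.16097674]
```

The shaft is at (577.1,-17.3), at 46.8° mod 90. The held crank's hub is about 34.5 mm ahead of the TCP. I'll turn by -0.475 rad and hover just above the shaft.

```bash
python3 -m creep '[0.02,0.005,0,-0.17,1, 0.04,0.01,0,-0.34,1, 0.059,0.0165,0.02,-0.475,1, 0.059,0.0165,0.05,-0.475,1, 0.059,0.0165,0.076,-0.475,1, 0.059,0.0165,0.076,-0.475,1, 0.059,0.0165,0.076,-0.475,1, 0.059,0.0165,0.076,-0.475,1]'
python3 - <<'E'
from h import *
st(); c=cap('wrist','w5'); crop(c,'w5c',200,130,370,300,4)
c=cap('scene','s5'); crop(c,'s5c',240,150,360,270,5)
c=cap('side','d5'); crop(c,'d5c',210,150,330,270,5)
E
```

```text
time: 6.1
position: [554.9, -43.6, 154.3]
tcp_rot: [0.917, 0.4, 0.001, 0.002]
force: [0.1, -0.4, -2.1]
opening: 28.3
{'time': 6.1, 'joint_pos': [-0.209, 0.4, -0.204, 0.963, -0.002, 2.111], 'position': [554.879, -43.644, 154.308], 'tcp_rot': [0.917, 0.4, 0.001, 0.002], 'force': [0.053, -0.398, -2.139], 'opening': 28.285}
```

View pics/w5c.png

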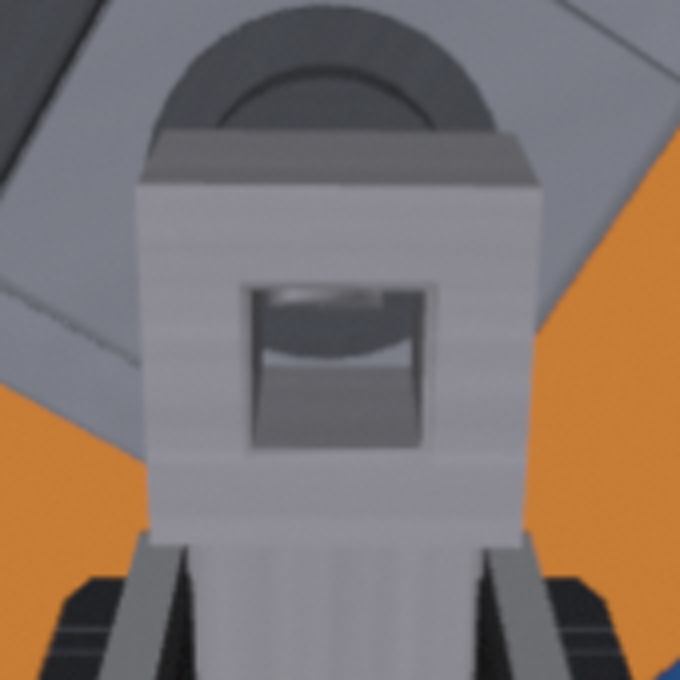

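View pics/s5c.png

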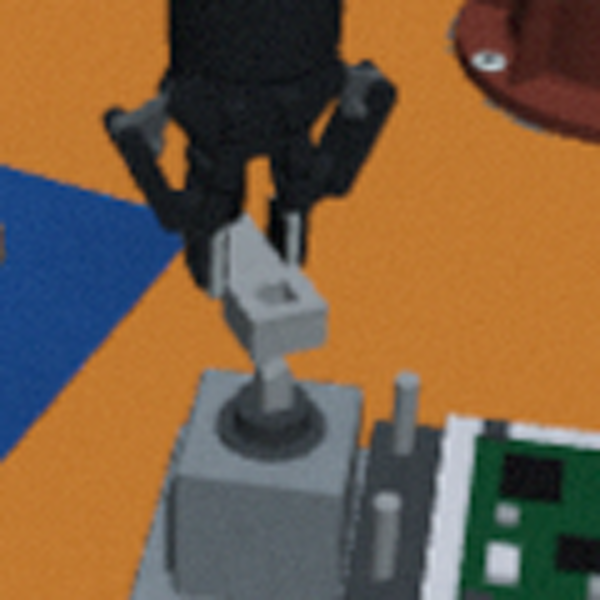

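View pics/d5c.png

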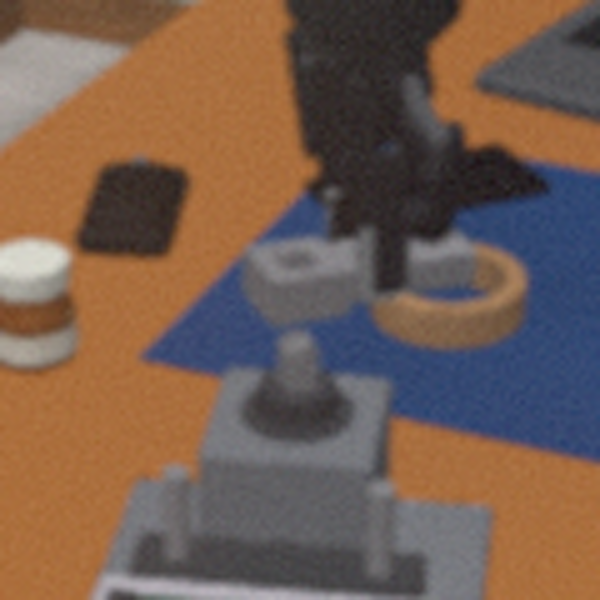

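```bash
python3 - <<'E'
from h import *
c=load('w5'); s=r.read_state(); T=R.from_quat(s['tcp_rot']).as_matrix(); p=np.array(s['position'])
print(np.degrees(np.arctan2(T[1,0],T[0,0])))
for off in(17.3,16,15):
    H=np.array([atz(c,200+(u+.5)/4-.5,130+(v+.5)/4-.5,p[2]+off) for u,v in [(137,185),(541,187),(522,545),(152,545)]])
    Q=(H-p)@T; print(off,Q[:,:2].round(2).tolist(),Q.mean(0).round(2))
    # hole top rim
    H=np.array([atz(c,200+(u+.5)/4-.5,130+(v+.5)/4-.5,p[2]+off) for u,v in [(242,286),(435,286),(424,448),(248,448)]])
    print('hole',((H-p)@T).mean(0).round(2), np.linalg.norm(H[0]-H[1]),np.linalg.norm(H[3]-H[0]))
# visible shaft: predicted taper corners
sh=np.array([577.1,-17.3]); a=np.radians(46.8)
for z,hw in((134,4),(128,7)):
    for sx,sy in((-1,-1),(-1,1),(1,1),(1,-1)):
        q=sh+hw*np.array([sx*np.cos(a)-sy*np.sin(a),sx*np.sin(a)+sy*np.cos(a)])
        uv=proj(c,[q[0],q[1],z]); print(z,((uv+.5-[200,130])*4-.5).round(0))
E
```

```text
47.12172208661797
17.3 [[53.02, -17.75], [52.8, 18.07], [17.46, 17.85], [17.54, -17.86]] [ 35.2    0.08 -17.29]
hole [ 35.66  -0.   -17.29] 17.464339227900123 15.926975179308203
16 [[52.71, -17.93], [52.49, 18.26], [16.78, 18.04], [16.86, -18.04]] [ 34.71   0.08 -15.99]
hole [ 35.18   0.   -15.99] 17.646025722004264 16.092668037437512
15 [[52.48, -18.07], [52.26, 18.41], [16.27, 18.18], [16.35, -18.18]] [ 34.34   0.08 -14.99]
hole [ 34.81   0.   -14.99] 17.785784563622773 16.220124082152385
134 [360. 300.]
134 [292. 300.]
134 [292. 234.]
134 [361. 234.]
128 [383. 309.]
128 [269. 308.]
128 [268. 197.]
128 [385. 197.]
```

```bash
python3 - <<'E'
from h import *
c=load('w5'); crop(c,'w5e',255,190,315,245,12)
E
```

```text
(no output)
```

View pics/w5e.png

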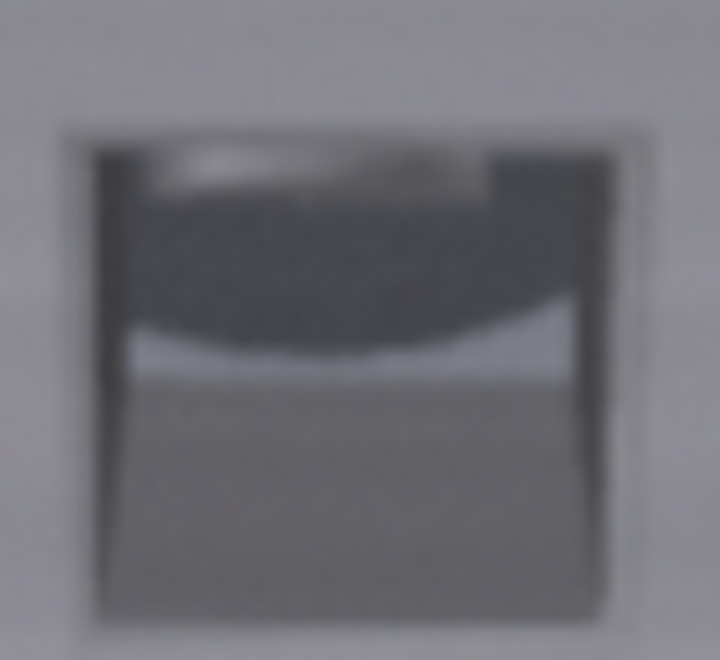

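The shaft seen through the hole matches the prediction. The hub needs about -1.6 mm along tool y and -0.5 mm along x. I'll apply that and go down partway first.

```bash
python3 -m creep '[-0.0005,-0.0016,0.004,0,1, -0.0005,-0.0016,0.01,0,1, -0.0005,-0.0016,0.016,0,1, -0.0005,-0.0016,0.022,0,1, -0.0005,-0.0016,0.022,0,1, -0.0005,-0.0016,0.022,0,1]'
python3 - <<'E'
from h import *
s=st(); T=R.from_quat(s['tcp_rot']).as_matrix(); print(T.T[:2,:2]@(np.array([577.1,-17.3])-s['position'][:2]))
c=cap('wrist','w6'); crop(c,'w6e',245,180,325,245,9)
E
```

```text
time: 7.0
position: [553.1, -42.7, 131.8]
tcp_rot: [0.917, 0.4, 0.001, 0.002]
force: [0.8, -0.9, -1.9]
opening: 28.8
{'time': 7.0, 'joint_pos': [-0.208, 0.418, -0.24, 0.909, -0.002, 2.111], 'position': [553.123, -42.695, 131.796], 'tcp_rot': [0.917, 0.4, 0.001, 0.002], 'force': [0.776, -0.908, -1.889], 'opening': 28.791}
[34.92449113  0.29054889]
```

View pics/w6e.png

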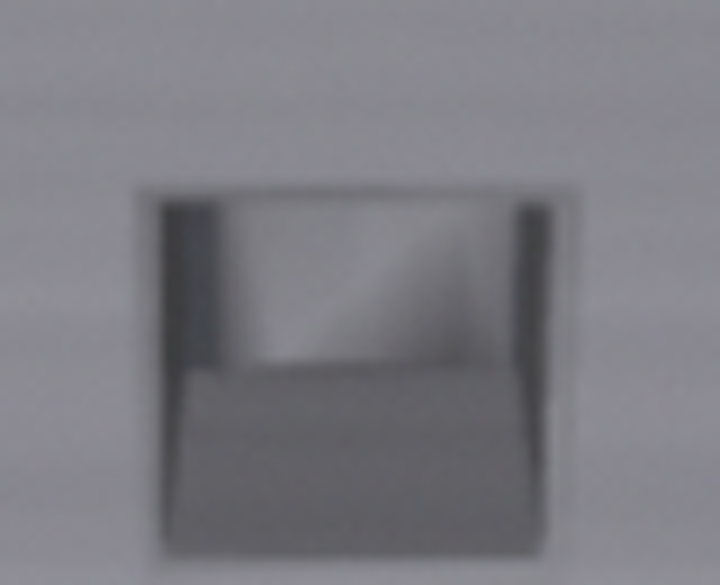

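```bash
python3 -m creep '[0,0.0005,0.004,0,1, 0,0.0005,0.008,0,1, 0,0.0005,0.012,0,1, 0,0.0005,0.015,0,1, 0,0.0005,0.017,0,1, 0,0.0005,0.017,0,1]'
python3 - <<'E'
from h import *
s=st()
c=cap('wrist','w7'); crop(c,'w7c',200,130,370,300,4)
c=cap('scene','s7'); crop(c,'s7c',240,150,360,270,5)
c=cap('side','d7'); crop(c,'d7c',210,150,330,270,5)
E
```

```text
time: 7.8
position: [553.5, -43.1, 114.8]
tcp_rot: [0.917, 0.4, 0.001, 0.002]
force: [-0.6, -0.1, -2.2]
opening: 28.4
{'time': 7.8, 'joint_pos': [-0.208, 0.436, -0.262, 0.869, -0.002, 2.111], 'position': [553.493, -43.069, 114.764], 'tcp_rot': [0.917, 0.4, 0.001, 0.002], 'force': [-0.57, -0.114, -2.203], 'opening': 28.423}
```

View pics/w7c.png

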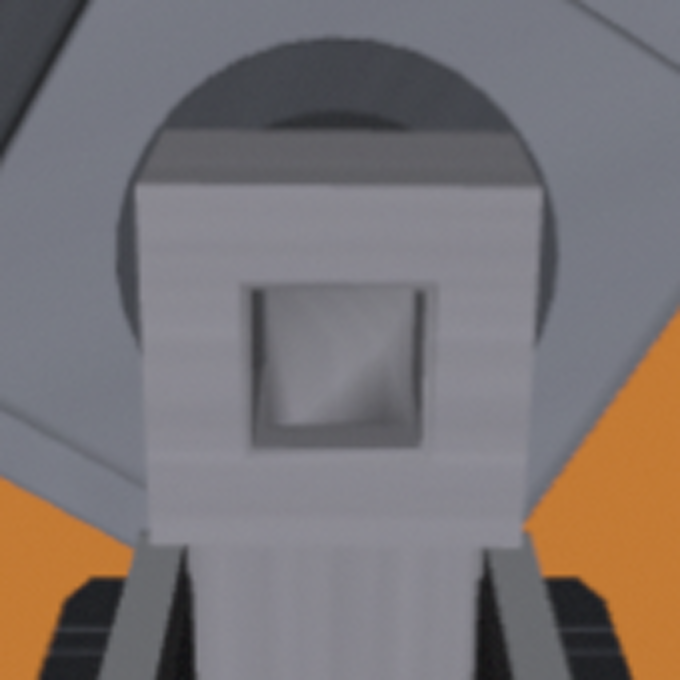

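View pics/s7c.png

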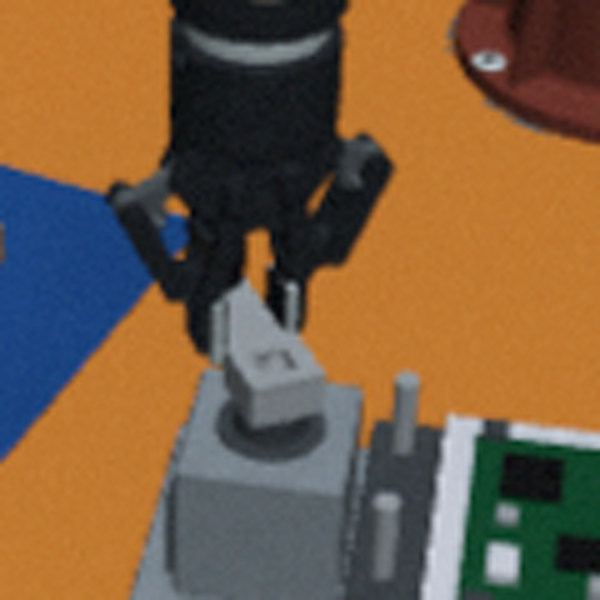

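View pics/d7c.png

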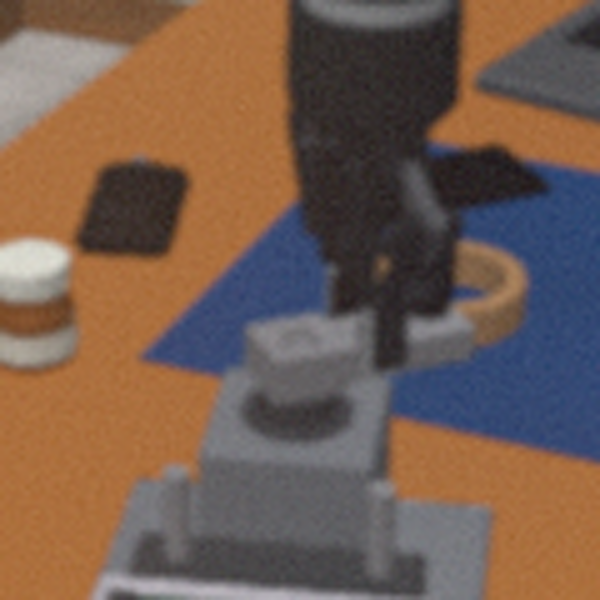

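The shaft is inside the hole and the hub is nearly on the collar. I'll press the last few millimetres down and let go.

```bash
python3 -m creep '[0,0,0.002,0,1, 0,0,0.003,0,1, 0,0,0.003,0,1]'
python3 - <<'E'
from h import *
s=st()
E
```

```text
time: 8.32
position: [553.8, -43.2, 112.6]
tcp_rot: [0.917, 0.4, 0.001, 0.002]
force: [-2.1, -0.2, 2.7]
opening: 28.7
{'time': 8.325, 'joint_pos': [-0.208, 0.438, -0.266, 0.863, -0.002, 2.111], 'position': [553.84, -43.195, 112.563], 'tcp_rot': [0.917, 0.4, 0.001, 0.002], 'force': [-2.094, -0.229, 2.664], 'opening': 28.675}
```

```bash
python3 -m creep '[0,0,0.002,0,-1, 0,0,0,0,-1, 0,0,0,0,-1, 0,0,0,0,-1, 0,0,-0.04,0,-1, 0,0,-0.1,0,-1, 0,0,-0.12,0,-1, 0,0,-0.12,0,-1, 0,0,-0.12,0,-1]'
python3 - <<'E'
from h import *
s=st()
c=cap('wrist','w8')
c=cap('scene','s8'); crop(c,'s8c',240,190,360,290,6)
E
```

```text
time: 9.45
position: [552.7, -42.8, 231.3]
tcp_rot: [0.917, 0.4, 0.001, 0.001]
force: [0.1, -0.2, -0.5]
opening: 85.2
{'time': 9.45, 'joint_pos': [-0.208, 0.345, -0.077, 1.147, -0.002, 2.111], 'position': [552.747, -42.76, 231.343], 'tcp_rot': [0.917, 0.4, 0.001, 0.001], 'force': [0.11, -0.165, -0.492], 'opening': 85.242}
```

View pics/w8.png

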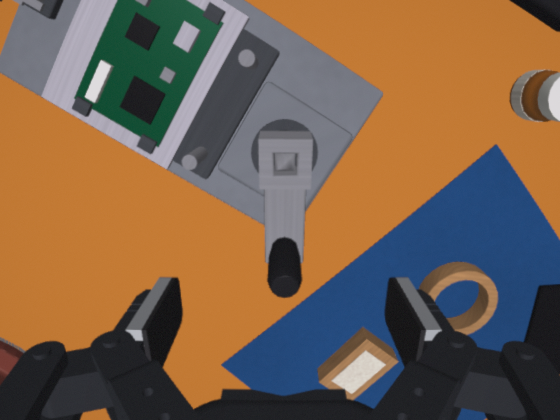

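View pics/s8c.png

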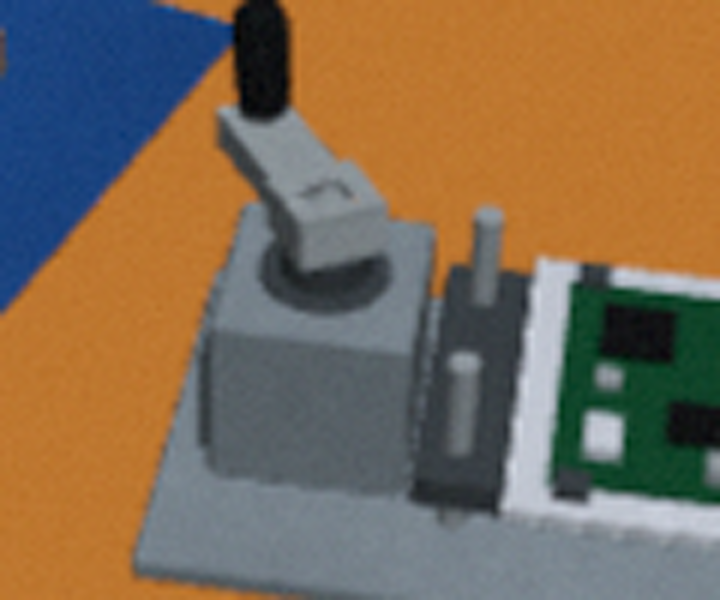

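The crank is seated on the shaft and released. Next I'll measure the knob (top at about (285,282)), and the plate edge and pointer.

```bash
python3 - <<'E'
from h import *
c=load('w8'); crop(c,'w8k',255,110,325,305,4)
c=load('s8'); crop(c,'s8p',350,225,420,300,10)
c=load('side0'); crop(c,'d0p',205,270,305,350,8)
E
```

```text
(no output)
```

View pics/w8k.png

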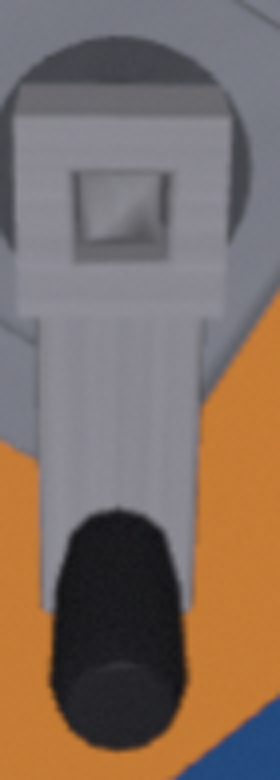

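View pics/s8p.png

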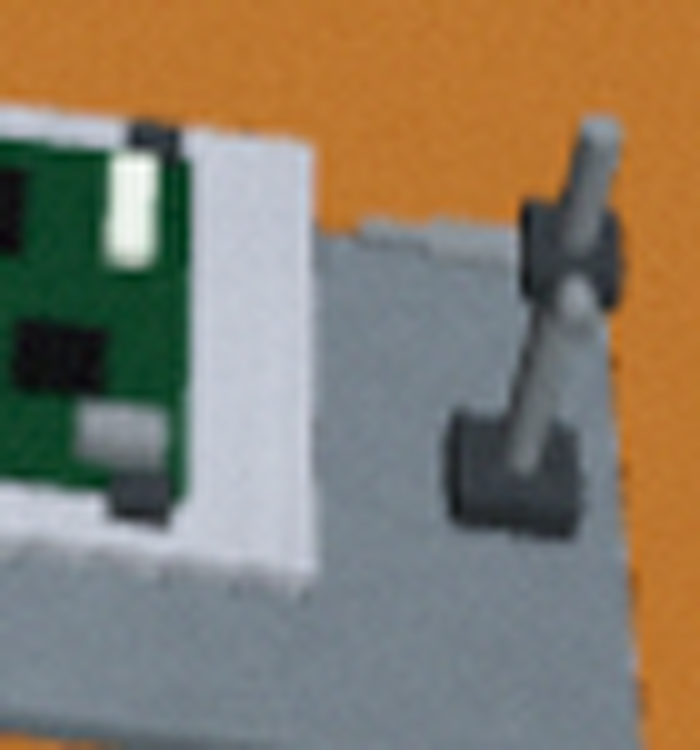

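View pics/d0p.png

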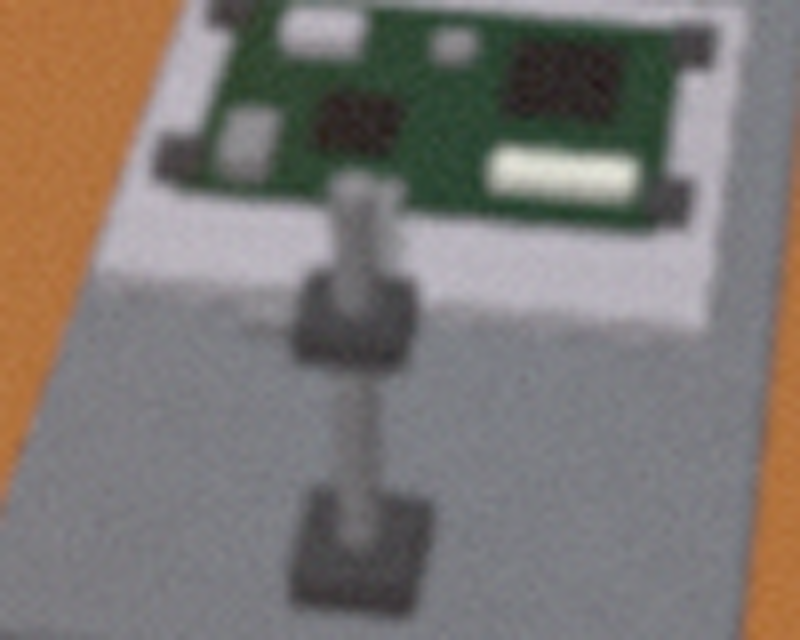

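```bash
python3 - <<'E'
from h import *
c=load('s8'); s=r.read_state(); T=R.from_quat(s['tcp_rot']).as_matrix(); p=np.array(s['position'])
np.set_printoptions(suppress=True,linewidth=180)
z=c['z_map']
def P(u,v): return c['eye']+c['rotation']@(ray(c,u,v)*z[v,u])
for v in range(244,253): print(v,[P(u,v)[2].round(0) for u in range(380,406,2)])
Q=np.array([P(u,v) for u in range(372,381) for v in range(244,279)]); print('plate z',np.median(Q[:,2]),Q[:,2].std())
A=np.c_[Q[:,:2],np.ones(len(Q))]; print(np.linalg.lstsq(A,Q[:,2],rcond=None)[0])
Q=np.array([P(u,v) for u in range(388,400) for v in range(248,250)]); print(Q[:, :].round(1)[::4])
c=load('w8')
k=atz(c,255+119/4,110+706/4,179); print('knob',k, (T.T@(k-p)))
H=np.array([atz(c,255+u/4,110+v/4,130) for u,v in[(14,116),(233,118),(224,318),(18,316)]]);print('hub',H.mean(0),T.T@(H.mean(0)-p), T.T@(k-H.mean(0)))
hl=np.array([atz(c,255+u/4,110+v/4,130) for u,v in[(72,170),(170,170),(169,262),(73,262)]]);print(hl.mean(0))
E
```

```text
244 [np.float64(49.0), np.float64(-1.0), np.float64(2.0), np.float64(1.0), np.float64(-1.0), np.float64(0.0), np.float64(-2.0), np.float64(2.0), np.float64(1.0), np.float64(1.0), np.float64(-2.0), np.float64(-0.0), np.float64(-1.0)]
245 [np.float64(51.0), np.float64(-1.0), np.float64(-2.0), np.float64(-1.0), np.float64(-2.0), np.float64(0.0), np.float64(1.0), np.float64(0.0), np.float64(-0.0), np.float64(1.0), np.float64(1.0), np.float64(-1.0), np.float64(96.0)]
246 [np.float64(52.0), np.float64(-0.0), np.float64(1.0), np.float64(-0.0), np.float64(0.0), np.float64(-1.0), np.float64(-2.0), np.float64(2.0), np.float64(0.0), np.float64(-1.0), np.float64(0.0), np.float64(95.0), np.float64(95.0)]
247 [np.float64(51.0), np.float64(2.0), np.float64(-1.0), np.float64(89.0), np.float64(89.0), np.float64(-1.0), np.float64(-0.0), np.float64(89.0), np.float64(-0.0), np.float64(-1.0), np.float64(1.0), np.float64(95.0), np.float64(97.0)]
248 [np.float64(52.0), np.float64(2.0), np.float64(4.0), np.float64(92.0), np.float64(89.0), np.float64(90.0), np.float64(92.0), np.float64(91.0), np.float64(91.0
[... 796 characters left out ...]
[np.float64(52.0), np.float64(11.0), np.float64(9.0), np.float64(11.0), np.float64(12.0), np.float64(12.0), np.float64(14.0), np.float64(13.0), np.float64(12.0), np.float64(8.0), np.float64(10.0), np.float64(88.0), np.float64(95.0)]
plate z 52.355538171273 39.16317364713496
[   0.86232784   -1.58891981 -129.53729475]
[[517.2 192.2  88.9]
 [516.9 196.6  90.4]
 [516.8 201.   92. ]
 [513.4 205.   90.9]
 [511.6 209.2  91.1]
 [508.9 213.3  90.6]]
knob [530.95584936 -66.75349377 179.        ] [-32.32273201   0.38225412  52.11271937]
hub [576.11426335 -19.27505057 130.        ] [ 33.2128391    1.05122746 101.09359642] [-65.53557111  -0.66897333 -48.98087705]
[576.24719599 -18.81068344 130.        ]
```

The plate is at about 52 mm and the pointer at about 90 mm, so roughly 2.1 turns are needed. I'll pinch the knob.

```bash
python3 -m creep '[-0.031,0.0006,0,0,-1, -0.031,0.0006,0.04,0,-1, -0.031,0.0006,0.08,0,-1, -0.031,0.0006,0.093,0,-1, -0.031,0.0006,0.093,0,-1, -0.031,0.0006,0.093,0,1, -0.031,0.0006,0.093,0,1, -0.031,0.0006,0.093,0,1, -0.031,0.0006,0.093,0,1, -0.031,0.0006,0.093,0,1, -0.031,0.0006,0.093,0,1, -0.031,0.0006,0.093,0,1]'
cat >> h.py <<'E'
AX=np.array([577.1,-17.6])
def rel():
    s=st(); T=R.from_quat(s['tcp_rot']).as_matrix(); d=T[:2,:2].T@(np.array(s['position'][:2])-AX); print('tool-frame from axis',d.round(2),'rad',np.hypot(*d).round(2),'phi',np.degrees(np.arctan2(d[1],d[0])).round(2)); return d
E
python3 - <<'E'
from h import *
rel(); cap('wrist','w9')
E
```

```text
time: 11.05
position: [532.2, -66.2, 138.3]
tcp_rot: [0.917, 0.4, 0.0, 0.001]
force: [-0.8, -0.9, 5.0]
opening: 21.2
{'time': 11.05, 'joint_pos': [-0.259, 0.38, -0.281, 0.907, -0.002, 2.06], 'position': [532.207, -66.18, 138.323], 'tcp_rot': [0.917, 0.4, 0.0, 0.001], 'force': [-0.81, -0.947, 4.986], 'opening': 21.214}
tool-frame from axis [-66.15   0.16] rad 66.15 phi 179.86
```

View pics/w9.png

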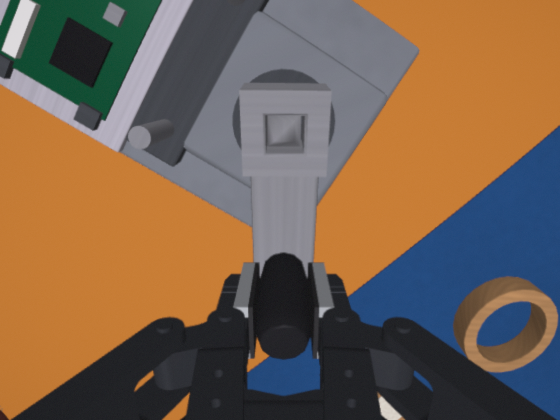

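The knob is pinched at 21 mm opening, with the pads on either side of it at (284,300). Now the first half turn clockwise.

```bash
python3 -m creep '[0.0022,-0.0168,0,0,1, 0.0087,-0.0325,0,0,1, 0.019,-0.046,0,0,1, 0.0325,-0.0563,0,0,1, 0.0482,-0.0628,0,0,1, 0.065,-0.065,0,0,1, 0.0818,-0.0628,0,0,1, 0.0975,-0.0563,0,0,1, 0.111,-0.046,0,0,1, 0.1213,-0.0325,0,0,1, 0.1278,-0.0168,0,0,1, 0.130,0,0,0,1]'
python3 - <<'E'
from h import *
rel(); c=cap('scene','s10'); crop(c,'s10c',230,140,430,300,4)
E
```

```text
time: 12.6
position: [626.0, 32.9, 142.1]
tcp_rot: [0.916, 0.401, 0.007, 0.001]
force: [8.4, 11.9, 18.9]
opening: 21.5
{'time': 12.6, 'joint_pos': [-0.066, 0.53, -0.026, 1.002, 0.005, 2.249], 'position': [626.009, 32.875, 142.07], 'tcp_rot': [0.916, 0.401, 0.007, 0.001], 'force': [8.421, 11.942, 18.928], 'opening': 21.477}
tool-frame from axis [70.26  1.73] rad 70.28 phi 1.41
```

View pics/s10c.png

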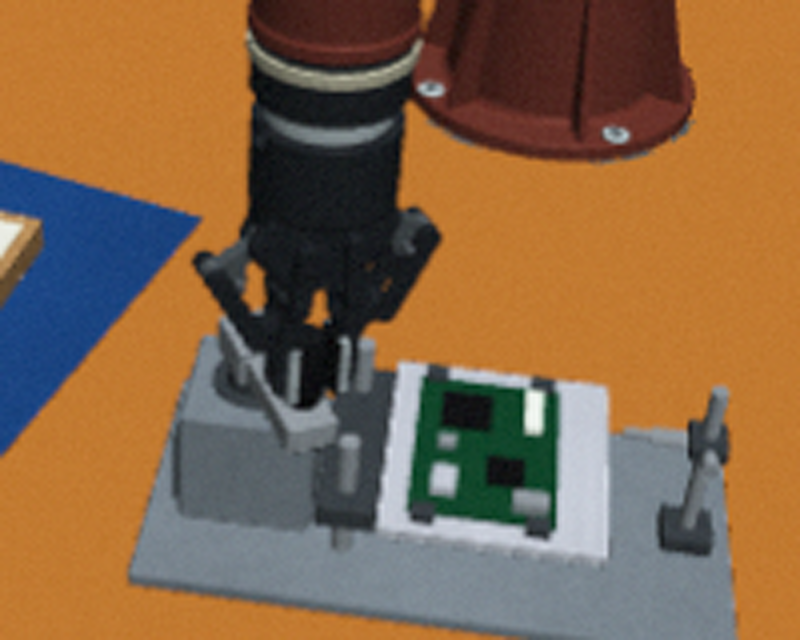

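The crank looks tilted at crop (280,390), so I need a closer look before going on.

```bash
python3 - <<'E'
from h import *
c=load('s10'); crop(c,'s10d',265,205,345,285,8)
c=cap('side','d10'); crop(c,'d10c',220,170,320,260,8)
c=cap('wrist','w10');st()
E
```

```text
{'time': 12.75, 'joint_pos': [-0.068, 0.53, -0.025, 1.0, 0.003, 2.25], 'position': [627.195, 31.487, 142.148], 'tcp_rot': [0.916, 0.4, 0.008, 0.002], 'force': [13.561, 11.958, 19.405], 'opening': 21.329}
```

View pics/s10d.png

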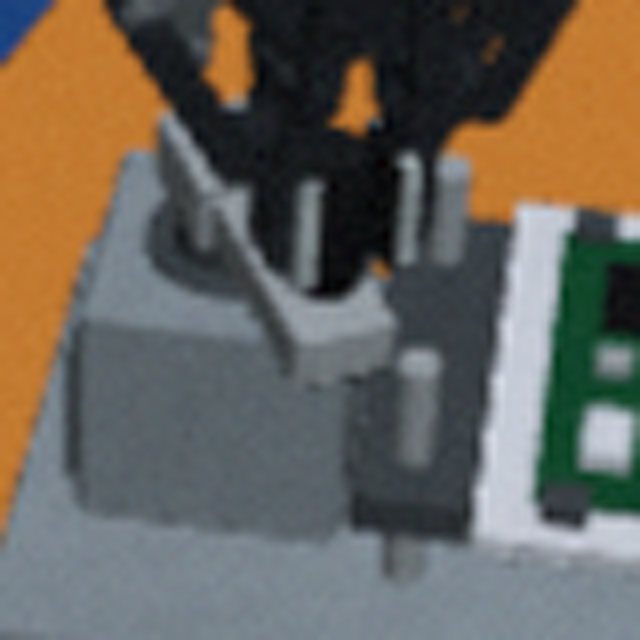

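View pics/d10c.png

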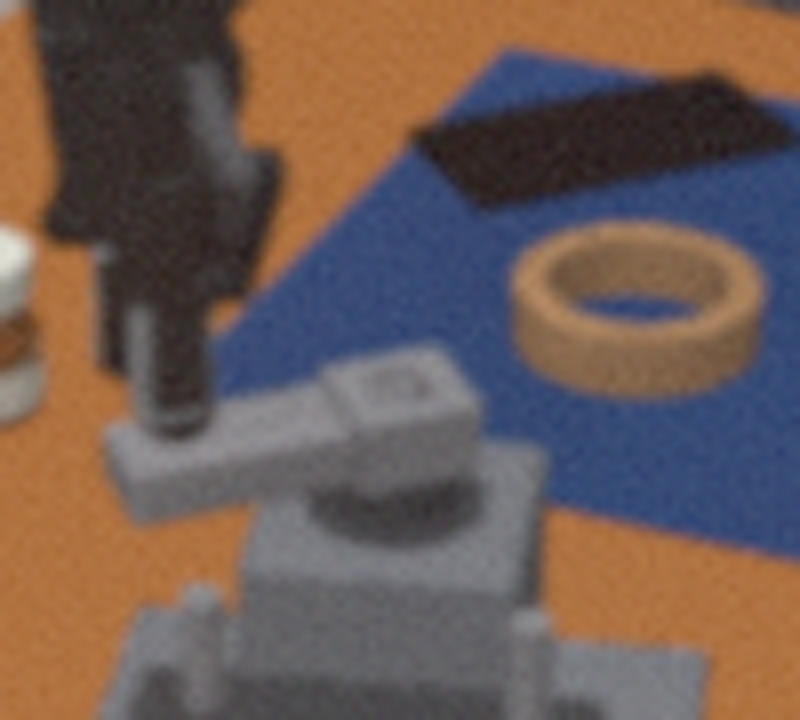

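View pics/w10.png

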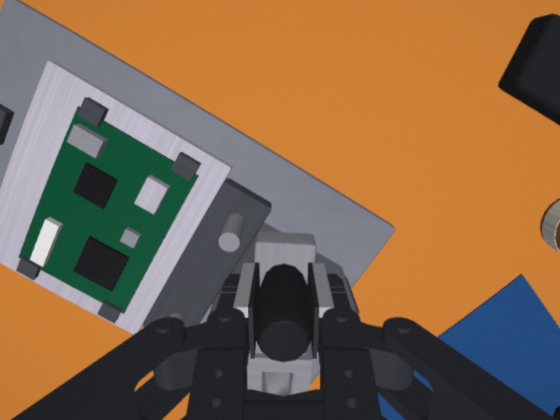

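```bash
cat >> h.py <<'E'
def overlay(c,hub,ang,fn,box,s=8,zb=108,tilt=None):
    a=np.radians(ang); X=np.array([np.cos(a),np.sin(a),0]);Y=np.array([-np.sin(a),np.cos(a),0]);Z=np.array([0,0,1.])
    M=np.c_[X,Y,Z]
    if tilt is not None: M=R.from_rotvec(tilt).as_matrix()@M
    o=np.array([hub[0],hub[1],zb])
    u0,v0,u1,v1=box; im=cv2.resize(c['pixels'][v0:v1,u0:u1],None,fx=s,fy=s,interpolation=cv2.INTER_CUBIC)
    def q(p):
        uv=proj(c,o+M@np.array(p,float)); return tuple(int(x) for x in ((uv+.5-[u0,v0])*s-.5))
    def boxl(x0,x1,w,z0,z1,col):
        for z in(z0,z1):
            P=[q((x,y,z)) for x,y in((x0,-w),(x1,-w),(x1,w),(x0,w))]
            cv2.polylines(im,[np.array(P)],True,col,1)
        for x in(x0,x1):
            for y in(-w,w): cv2.line(im,q((x,y,z0)),q((x,y,z1)),col,1)
    boxl(-18,18,18,0,22,(0,0,255)); boxl(18,83,15,0,20,(0,255,255))
    for z in(24,71):
        cv2.polylines(im,[np.array([q((65+11.5*np.cos(t),11.5*np.sin(t),z)) for t in np.linspace(0,6.28,24)])],True,(0,255,0),1)
    cv2.imwrite('pics/'+fn+'.png',im)
E
python3 - <<'E'
from h import *
overlay(load('s10'),(577.3,-17.6),47,'o1',(260,190,350,285),8)
overlay(load('d10'),(577.3,-17.6),47,'o2',(220,170,320,260),8)
overlay(load('s8'),(577.3,-17.6),227,'o3',(240,180,340,280),6)
E
```

```text
(no output)
```

View pics/o1.png

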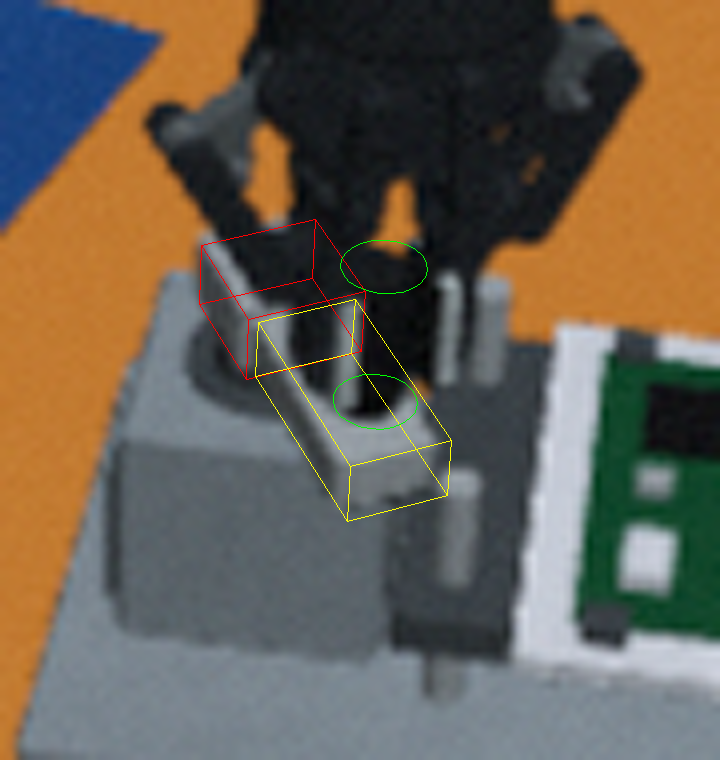

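View pics/o2.png

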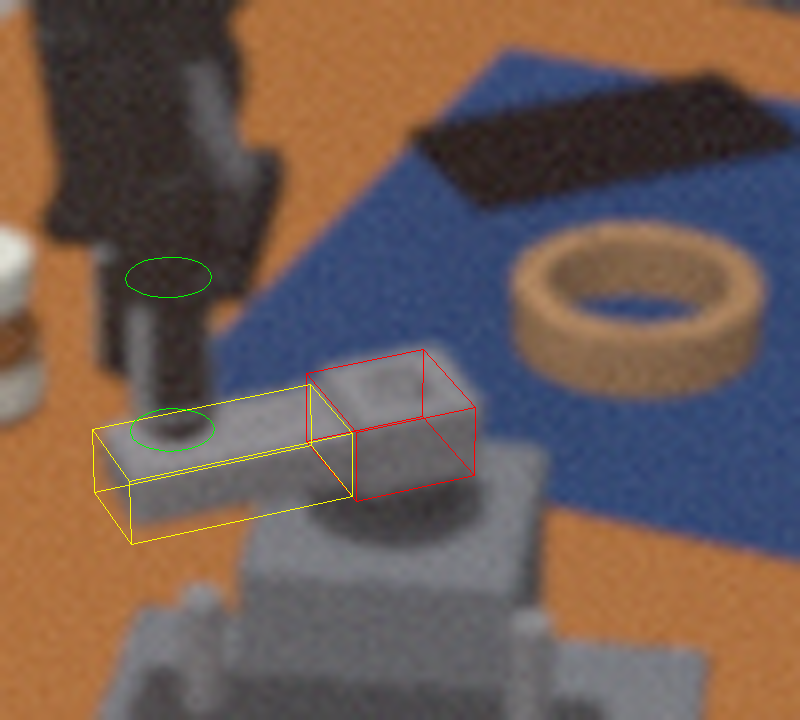

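View pics/o3.png

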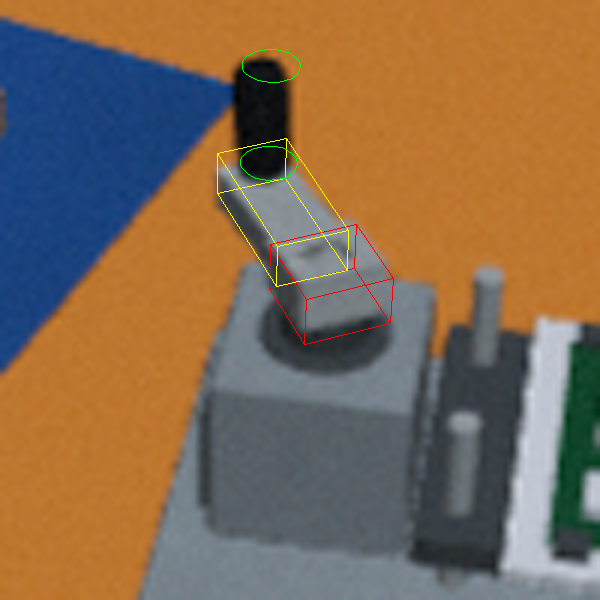

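The overlay shows the knob end raised by about 4 mm, with 19 N on the wrist. The grip has levered the crank within its play. I'll let go here so it settles, then look.

```bash
python3 -m creep '[0,0,0,0,0, 0,0,0,0,-0.2, 0,0,0,0,-0.2, 0,0,0,0,-0.2]'
python3 - <<'E'
from h import *
print(r.read_state()['moment']);rel()
c=cap('scene','s11'); overlay(c,(577.3,-17.6),47,'o4',(260,190,350,285),8)
c=cap('side','d11'); overlay(c,(577.3,-17.6),47,'o5',(220,170,320,260),8)
cap('wrist','w11')
E
```

```text
time: 13.25
position: [626.6, 31.4, 141.6]
tcp_rot: [0.916, 0.4, 0.007, 0.002]
force: [0.4, -0.0, -0.6]
opening: 51.2
[ 0.05071256 -0.01138331  0.02827156]
{'time': 13.25, 'joint_pos': [-0.068, 0.53, -0.026, 1.001, 0.003, 2.25], 'position': [626.588, 31.371, 141.555], 'tcp_rot': [0.916, 0.4, 0.007, 0.002], 'force': [0.401, -0.015, -0.634], 'opening': 51.243}
tool-frame from axis [69.55  3.04] rad 69.62 phi 2.5
```

View pics/o4.png

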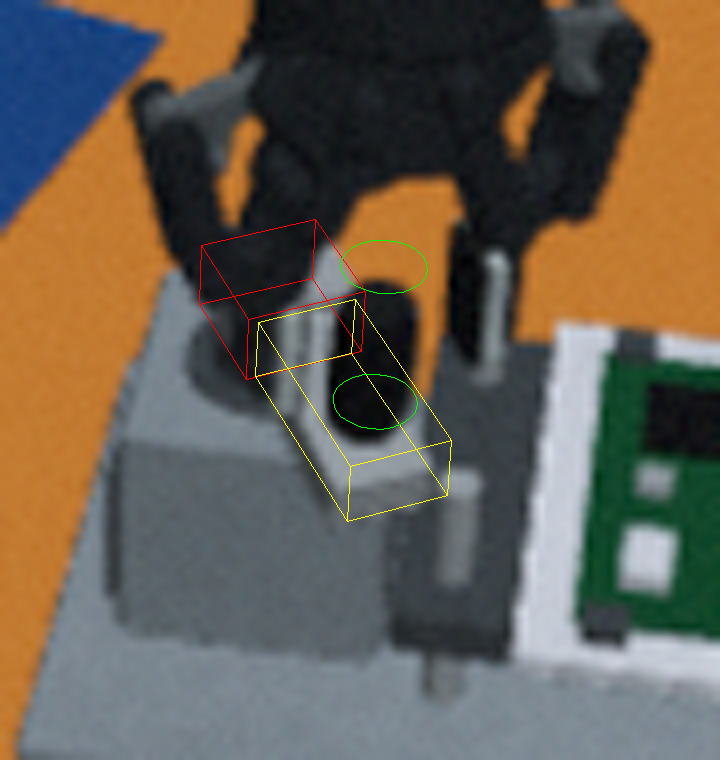

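View pics/o5.png

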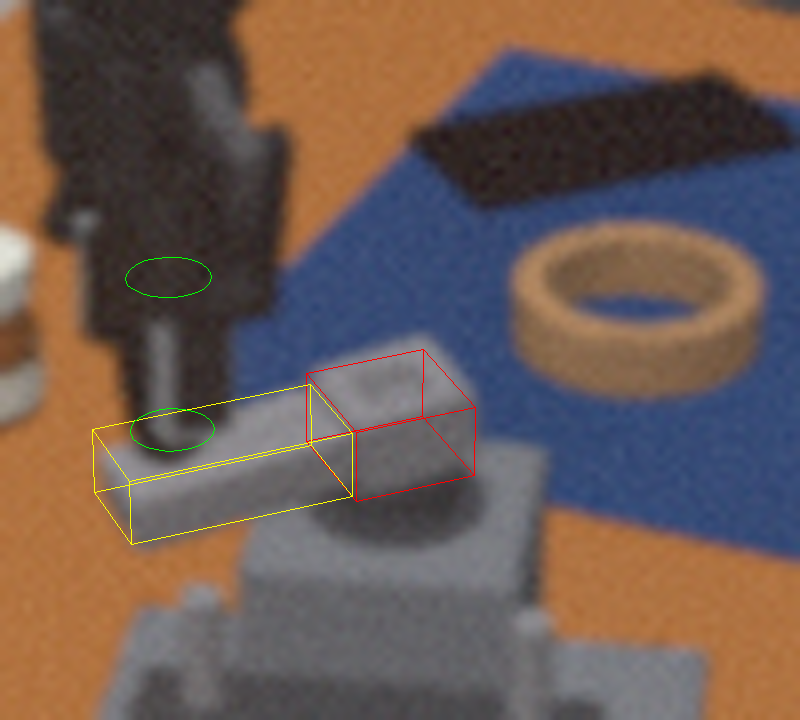

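View pics/w11.png

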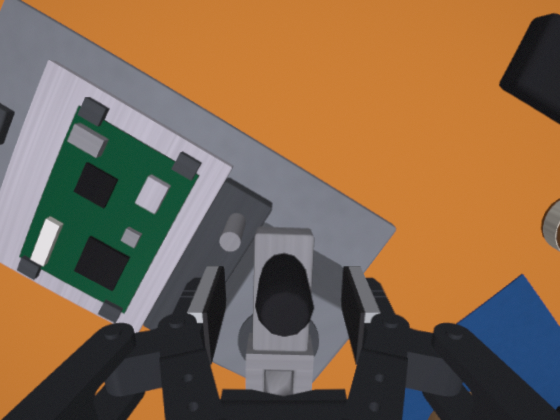

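```bash
python3 - <<'E'
from h import *
for f in('w8','w9','w10','w11'):
    c=load(f); print(f,c['eye'].round(1))
    pts={'w8':[('knobtop',284,285),('bar',284,220),('bar',284,240),('hubN',284,184),('hubF',284,145),('hubL',265,165),('gear',330,140)],
    'w9':[('knobtop',284,338),('bar',284,190),('bar',284,235),('hubN',284,165),('hubF',284,98)],
    'w10':[('knobtop',284,340),('bar',284,243),('bar',270,240),('bar',298,240)],
    'w11':[('knobtop',284,315),('bar',270,240),('bar',284,240),('bar',300,240),('bar',262,330),('bar',305,330),('hub',258,364),('hub',304,364),('gear',345,355),('gear',220,330)]}[f]
    for n,u,v in pts: print(n,(u,v),pt(c,u,v,2).round(1))
E
```

```text
w8 [607.8  18.2 373. ]
knobtop (284, 285) [528.1 -69.2 170.7]
bar (284, 220) [546.3 -49.9 122.9]
bar (284, 240) [538.3 -58.5 132.8]
hubN (284, 184) [565.9 -28.7 129. ]
hubF (284, 145) [584.7  -8.4 132.8]
hubL (265, 165) [565.8  -9.8 130.8]
gear (330, 140) [609.6 -34.2  92.1]
w9 [587.3  -5.2 280. ]
knobtop (284, 338) [529.  -68.9 170.6]
bar (284, 190) [558.8 -37.  125.2]
bar (284, 235) [543.3 -53.8 122. ]
hubN (284, 165) [567.  -28.1 129.1]
hubF (284, 98) [585.7  -7.9 133.1]
w10 [680.5  91.7 284.6]
knobtop (284, 340) [624.6  29.3 176.9]
bar (284, 243) [635.4  40.2 124. ]
bar (270, 240) [631.   45.4 122.2]
bar (298, 240) [640.5  35.4 120.3]
w11 [680.   91.8 284.4]
knobtop (284, 315) [628.6  34.3 170.9]
bar (270, 240) [629.2  44.4 118.1]
bar (284, 240) [634.3  39.7 118.3]
bar (300, 240) [640.1  34.2 118.1]
bar (262, 330) [592.9  12.  124.7]
bar (305, 330) [609.2  -3.7 124.4]
hub (258, 364) [5.788e+02 2.000e-01 1.296e+02]
hub (304, 364) [596.5 -16.8 129.3]
gear (345, 355) [ 562.5 -127.5   -1. ]
gear (220, 330) [600.7  42.1 162. ]
```

With the wrist depth map this makes sense. Left free, the crank sags about 0.1 rad, knob outward, within its 2 mm fit. I pinched it while sagging, and the gripper kept that lean while the crank swung round. I'll turn the gripper a quarter so the jaws close radially, which sets the knob upright, and regrip.

```bash
python3 -m creep '[-0.0046,-0.001,0,0,-1, -0.0046,-0.001,0,-0.18,-1, -0.0046,-0.001,0,-0.36,-1, -0.0046,-0.001,0,-0.54,-1, -0.0046,-0.001,0,-0.72,-1, -0.0046,-0.001,0,-0.9,-1, -0.0046,-0.001,0,-1.08,-1, -0.0046,-0.001,0,-1.26,-1, -0.0046,-0.001,0,-1.44,-1, -0.0046,-0.001,0,-1.6,-1, -0.0046,-0.001,0.003,-1.6,-1, -0.0046,-0.001,0.003,-1.6,-1]'
python3 - <<'E'
from h import *
d=rel(); c=cap('wrist','w12'); s=r.read_state(); print(R.from_quat(s['tcp_rot']).as_matrix().round(3))
E
```

```text
time: 14.9
position: [622.8, 28.6, 138.5]
tcp_rot: [0.353, 0.936, 0.004, 0.006]
force: [-0.1, -0.1, 0.5]
opening: 85.5
{'time': 14.9, 'joint_pos': [-0.073, 0.525, -0.043, 0.988, 0.003, 0.648], 'position': [622.768, 28.642, 138.457], 'tcp_rot': [0.353, 0.936, 0.004, 0.006], 'force': [-0.122, -0.068, 0.496], 'opening': 85.548}
tool-frame from axis [-3.76 64.88] rad 64.99 phi 93.32
[[-0.751  0.66   0.014]
 [ 0.66   0.751  0.002]
 [-0.009  0.011 -1.   ]]
```

View pics/w12.png

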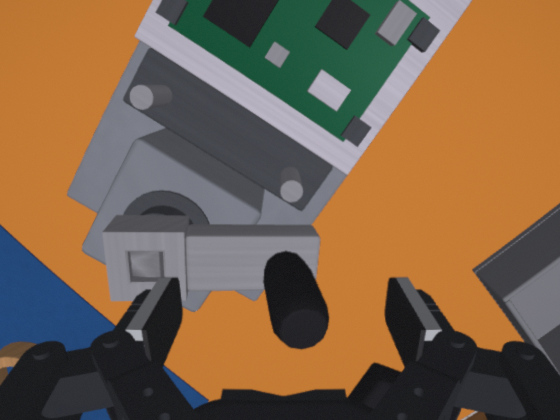

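The knob leans outward (base (285,270), top (300,325)) and sits between the jaws. Closing now.

```bash
python3 -m creep '[0,0,0,0,1, 0,0,0,0,1, 0,0,0,0,1, 0,0,0,0,1, 0,0,0,0,1, 0,0,0,0,1, 0,0,0,0,1, 0,0,0,0,1]'
python3 - <<'E'
from h import *
d=rel(); c=cap('wrist','w13'); 
for n,u,v in[('hub',120,250),('hub',200,250),('bar',230,245),('bar',250,245)]: print(n,pt(c,u,v,2).round(1))
E
```

```text
time: 15.95
position: [624.0, 28.4, 140.2]
tcp_rot: [0.353, 0.936, 0.004, 0.008]
force: [0.0, 0.1, 10.9]
opening: 21.8
{'time': 15.95, 'joint_pos': [-0.073, 0.524, -0.041, 0.989, 0.003, 0.648], 'position': [624.005, 28.369, 140.239], 'tcp_rot': [0.353, 0.936, 0.004, 0.008], 'force': [0.031, 0.073, 10.92], 'opening': 21.789}
tool-frame from axis [-4.9  65.49] rad 65.67 phi 94.28
hub [565.9 -20.4 130.2]
hub [591.6   6.2 126.4]
bar [599.3  18.4 125.6]
bar [605.7  25.2 125.1]
```

View pics/w13.png

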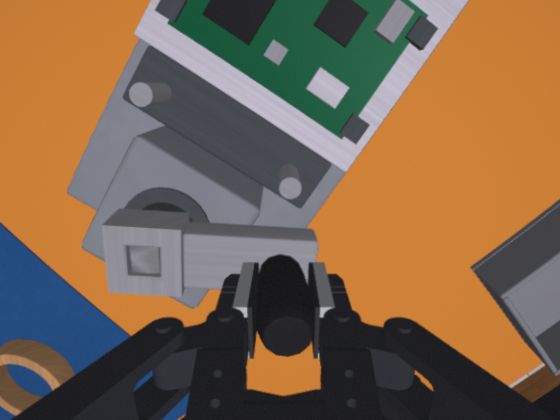

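The knob is upright between the pads now. I'll wind on a quarter turn and check the forces.

```bash
python3 -m creep '[-0.0167,-0.0037,0,0,1, -0.0319,-0.0114,0,0,1, -0.0446,-0.0227,0,0,1, -0.0539,-0.037,0,0,1, -0.0593,-0.0532,0,0,1, -0.0602,-0.0702,0,0,1]'
python3 - <<'E'
from h import *
d=rel(); c=cap('scene','s14'); crop(c,'s14c',240,150,420,300,4)
E
```

```text
time: 16.75
position: [622.6, -64.7, 140.0]
tcp_rot: [0.353, 0.936, 0.004, 0.007]
force: [-3.0, 6.5, 5.8]
opening: 21.3
{'time': 16.75, 'joint_pos': [-0.224, 0.527, -0.036, 0.992, 0.007, 0.497], 'position': [622.588, -64.668, 139.986], 'tcp_rot': [0.353, 0.936, 0.004, 0.007], 'force': [-2.992, 6.455, 5.781], 'opening': 21.327}
tool-frame from axis [-65.24  -5.32] rad 65.45 phi -175.33
```

View pics/s14c.png

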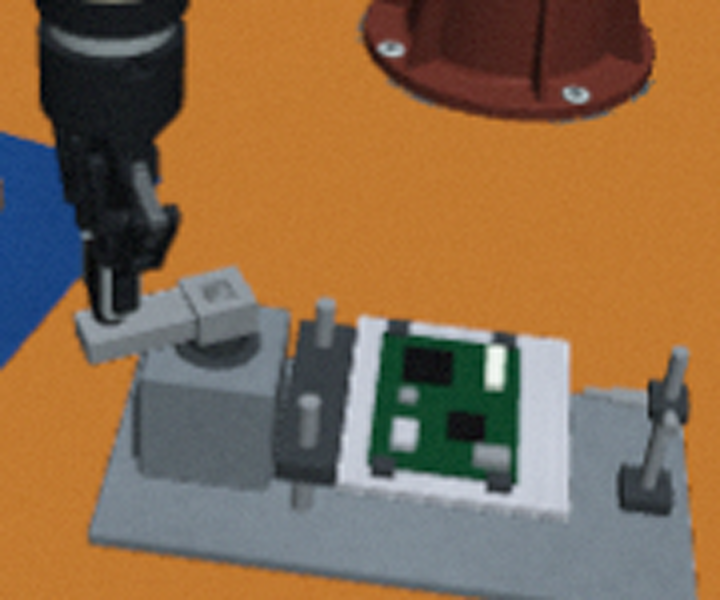

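The crank is level on the collar, the radius is 65.4 mm and the forces are small. Next half turn.

```bash
python3 -m creep '[0.0037,-0.0167,0,0,1, 0.0115,-0.0318,0,0,1, 0.0229,-0.0445,0,0,1, 0.0373,-0.0537,0,0,1, 0.0535,-0.0589,0,0,1, 0.0705,-0.0598,0,0,1, 0.0872,-0.0562,0,0,1, 0.1023,-0.0484,0,0,1, 0.115,-0.037,0,0,1, 0.1242,-0.0226,0,0,1, 0.1294,-0.0064,0,0,1, 0.1303,0.0106,0,0,1]'
python3 - <<'E'
from h import *
d=rel()
E
```

```text
time: 18.3
position: [528.2, 29.3, 139.5]
tcp_rot: [0.353, 0.936, 0.005, 0.005]
force: [-11.3, 7.6, 19.4]
opening: 21.4
{'time': 18.3, 'joint_pos': [-0.087, 0.359, -0.311, 0.889, 0.006, 0.635], 'position': [528.239, 29.307, 139.544], 'tcp_rot': [0.353, 0.936, 0.005, 0.005], 'force': [-11.334, 7.553, 19.435], 'opening': 21.42}
tool-frame from axis [67.67  2.93] rad 67.73 phi 2.48
```

```bash
python3 -m creep '[-0.0054,0.0167,-0.001,0,1, -0.0126,0.0322,-0.002,0,1, -0.0236,0.0452,-0.002,0,1, -0.0375,0.055,-0.002,0,1, -0.0536,0.0609,-0.002,0,1, -0.0705,0.0623,-0.002,0,1, -0.0873,0.0594,-0.002,0,1, -0.1028,0.0522,-0.002,0,1, -0.1158,0.0412,-0.002,0,1, -0.1256,0.0273,-0.002,0,1, -0.1315,0.0112,-0.002,0,1, -0.1329,-0.0057,-0.002,0,1]'
cat > pl.py <<'E'
from h import *
def meas(fn):
    c=load(fn); z=c['z_map']
    Z=np.zeros(z.shape+(3,))
    vv,uu=np.mgrid[225:300,340:415]
    p=cv2.undistortPoints(np.stack([uu,vv],-1).reshape(-1,1,2).astype(float),c['intrinsics'],c['dist'])[:,0]
    d=z[225:300,340:415].ravel(); W=c['eye']+(np.c_[p,np.ones(len(p))]*d[:,None])@c['rotation'].T
    return c,W.reshape(75,75,3),uu,vv
if __name__=='__main__':
    import sys
    c,W,uu,vv=meas(sys.argv[1]); px=c['pixels'][225:300,340:415].astype(int)
    bright=(px.min(-1)>165)
    w=W[bright]; w=w[(w[:,2]>40)&(w[:,2]<110)]; print('plate n',len(w),'z med',np.median(w[:,2]).round(2),'y range',np.percentile(w[:,1],[2,98]).round(1))
    e=w[w[:,1]>np.percentile(w[:,1],98)-25]; print('edge strip',len(e),np.median(e[:,2]).round(2), e[:,2].mean().round(2), 'x',np.percentile(e[:,0],[2,98]).round(0))
    m=(W[...,2]>82)&(W[...,2]<100)&(~bright)&(W[...,1]>187)&(W[...,1]<210)&(W[...,0]>490)&(W[...,0]<545)
    f=W[m]; print('finger',len(f),f[:,2].mean().round(2),np.percentile(f[:,2],[10,50,90]).round(1), f[:,0].mean().round(1),f[:,1].min().round(1))
E
python3 - <<'E'
from h import *
d=rel(); c=cap('scene','s15'); crop(c,'s15c',240,150,420,300,4)
E
for f in scene0 s8 s15; do python3 pl.py $f; done
```

```text
time: 19.8
position: [622.6, -62.6, 141.4]
tcp_rot: [0.353, 0.936, 0.005, 0.003]
force: [-5.6, 9.5, 1.8]
opening: 21.6
{'time': 19.8, 'joint_pos': [-0.222, 0.532, -0.023, 1.008, 0.01, 0.5], 'position': [622.595, -62.642, 141.391], 'tcp_rot': [0.353, 0.936, 0.005, 0.003], 'force': [-5.597, 9.522, 1.798], 'opening': 21.636}
tool-frame from axis [-63.91  -3.75] rad 64.02 phi -176.64
plate n 643 z med 52.4 y range [ 91.7 194.2]
edge strip 251 53.01 52.9 x [495. 598.]
finger 34 89.69 [88.3 89.5 91.1] 516.8 187.5
plate n 705 z med 52.46 y range [ 88.6 194.1]
edge strip 264 52.78 52.88 x [496. 598.]
finger 35 89.8 [88.5 89.7 91.4] 516.8 187.1
plate n 740 z med 83.14 y range [ 87.9 195.9]
edge strip 254 83.03 82.98 x [501. 598.]
finger 34 89.93 [88.4 90.  91.3] 517.1 187.6
```

View pics/s15c.png

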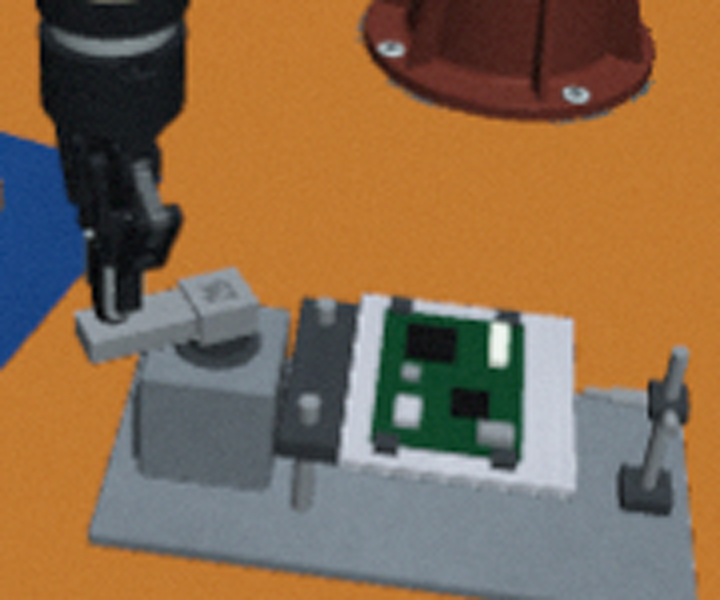

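The plate is at 83.0 and the pointer surface at about 89.8, so its mid-thickness is about 89. That leaves roughly 5.8 mm, or about 115° more.

```bash
python3 -m creep '[0.0019,-0.0157,0,0,1, 0.0084,-0.0301,0,0,1, 0.0183,-0.0425,0,0,1, 0.0308,-0.0522,0,0,1, 0.0453,-0.0585,0,0,1, 0.0609,-0.0612,0,0,1, 0.0768,-0.06,0,0,1, 0.0918,-0.055,0,0,1, 0.0918,-0.055,0,0,1, 0.0918,-0.055,0,0,1]'
python3 - <<'E'
from h import *
d=rel(); c=cap('scene','s16'); crop(c,'s16c',340,215,420,285,10);c=cap('side','d16'); crop(c,'d16c',205,250,305,330,8)
E
for f in s16; do python3 pl.py $f; done
```

```text
time: 21.1
position: [515.5, -44.2, 140.8]
tcp_rot: [0.353, 0.935, 0.005, 0.002]
force: [-2.3, -1.1, 7.3]
opening: 21.3
{'time': 21.1, 'joint_pos': [-0.233, 0.342, -0.333, 0.89, 0.009, 0.49], 'position': [515.507, -44.17, 140.814], 'tcp_rot': [0.353, 0.935, 0.005, 0.002], 'force': [-2.321, -1.062, 7.29], 'opening': 21.294}
tool-frame from axis [ 28.64 -60.65] rad 67.08 phi -64.72
plate n 729 z med 88.76 y range [ 96.  195.2]
edge strip 269 88.61 88.66 x [499. 597.]
finger 35 89.62 [87.3 90.1 91.1] 516.6 187.3
```

View pics/s16c.png

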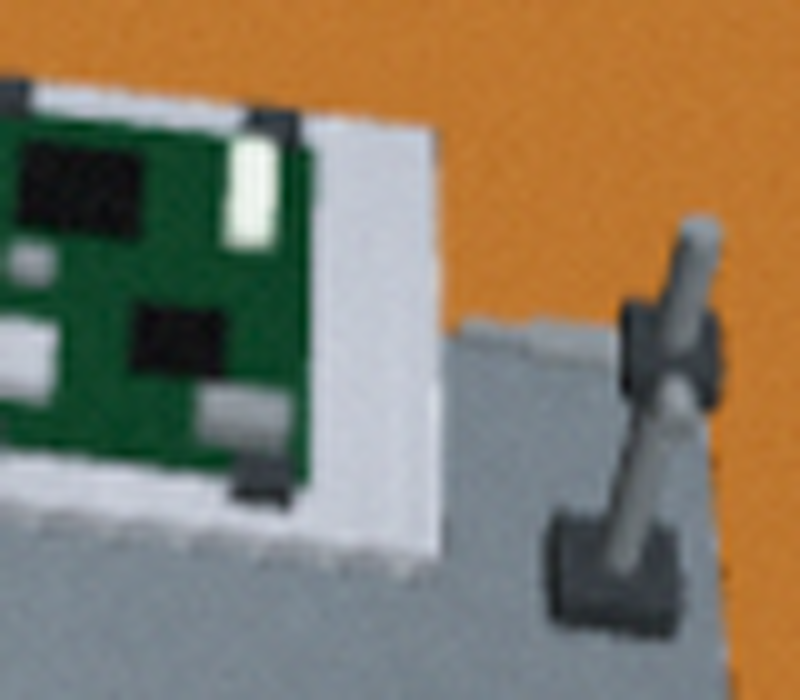

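View pics/d16c.png

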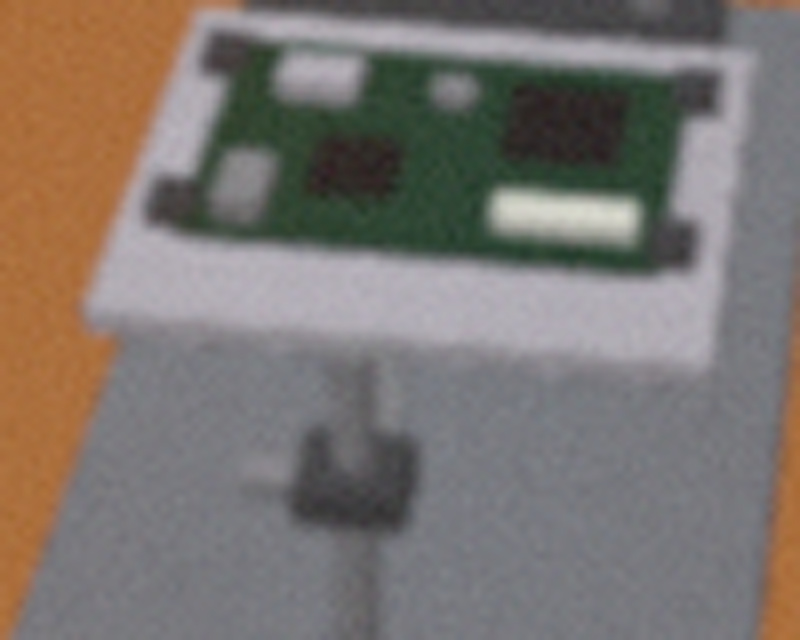

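The plate top is at 88.65 and the pointer's mid-thickness at about 89. I'll release, rise and check from above.

```bash
python3 -m creep '[0,0,0,0,0, 0,0,0,0,-1, 0,0,0,0,-1, 0,0,0,0,-1, 0,0,0,0,-1, 0,0,-0.05,0,-1, 0,0,-0.1,0,-1, 0,0,-0.12,0,-1, 0,0,-0.12,0,-1]'
python3 - <<'E'
from h import *
d=rel(); c=cap('wrist','w17'); c=cap('scene','s17'); crop(c,'s17c',240,150,420,300,4)
E
python3 pl.py s17
```

```text
time: 22.32
position: [515.6, -45.4, 262.2]
tcp_rot: [0.353, 0.935, 0.005, 0.004]
force: [-0.3, -0.0, 0.6]
opening: 85.6
{'time': 22.325, 'joint_pos': [-0.235, 0.253, -0.123, 1.186, 0.009, 0.488], 'position': [515.566, -45.412, 262.156], 'tcp_rot': [0.353, 0.935, 0.005, 0.004], 'force': [-0.252, -0.016, 0.591], 'opening': 85.604}
tool-frame from axis [ 27.76 -61.55] rad 67.52 phi -65.72
plate n 719 z med 88.7 y range [ 97.1 194.4]
edge strip 275 88.59 88.61 x [498. 597.]
finger 33 89.67 [87.6 89.9 91.3] 516.8 187.2
```

View pics/w17.png

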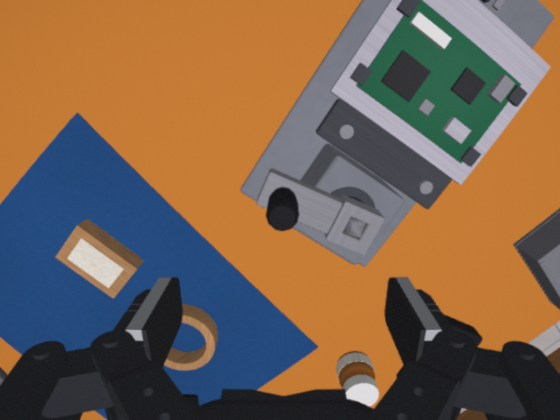

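View pics/s17c.png

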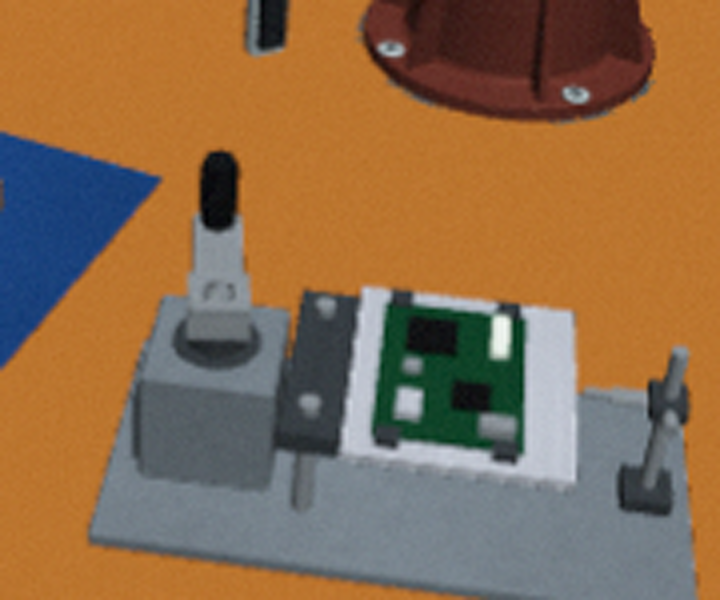

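The crank is released and on the shaft, with its knob towards the robot (hub at (357,227), knob at (283,209) in the wrist view). I'll fit planes to check its tilt, with the gearbox top as reference.

```bash
cat > tilt.py <<'E'
from h import *
def plane(c,poly):
    m=np.zeros(c['z_map'].shape,np.uint8); cv2.fillPoly(m,[np.array(poly,np.int32)],1)
    v,u=np.nonzero(m&(c['z_map']>0)); p=cv2.undistortPoints(np.c_[u,v].reshape(-1,1,2).astype(float),c['intrinsics'],c['dist'])[:,0]
    W=c['eye']+(np.c_[p,np.ones(len(p))]*c['z_map'][v,u][:,None])@c['rotation'].T
    med=np.median(W[:,2]); W=W[abs(W[:,2]-med)<8]
    k=np.linalg.lstsq(np.c_[W[:,:2]-W[:,:2].mean(0),np.ones(len(W))],W[:,2],rcond=None)[0]
    print(len(W),'centre',W[:,:2].mean(0).round(1),'z',k[2].round(2),'slope',k[:2].round(3),'mag',np.hypot(*k[:2]).round(3)); return k
E
python3 - <<'E'
from h import *
c=load('w17'); crop(c,'w17c',240,120,440,280,4)
E
```

```text
(no output)
```

View pics/w17c.png

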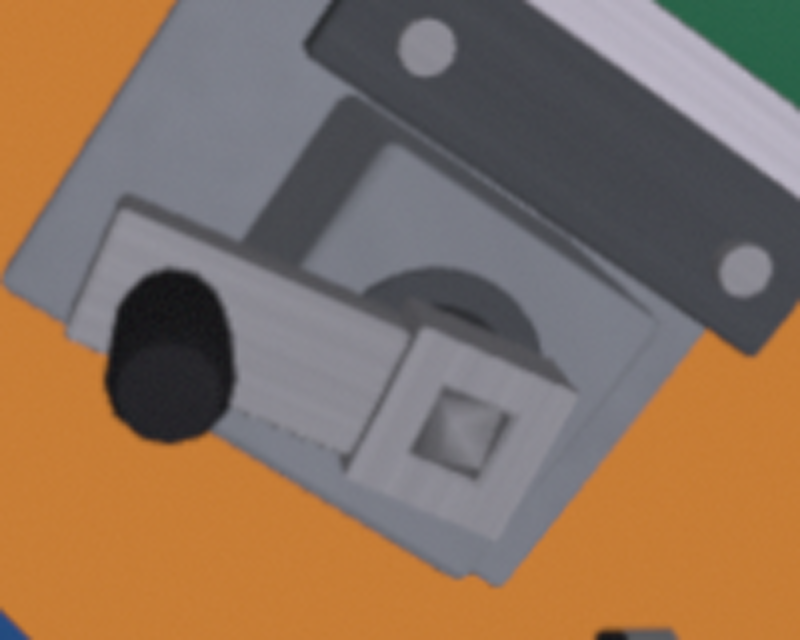

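```bash
python3 - <<'E'
from tilt import *
c=load('w17'); f=lambda L:[(240+u/4,120+v/4) for u,v in L]
print('bar'); plane(c,f([(130,220),(400,335),(345,440),(240,395),(230,300),(190,262),(120,300),(95,310)]))
print('hub'); plane(c,f([(428,340),(565,395),(530,460),(500,400),(440,375),(410,470),(360,465)]))
print('gear'); plane(c,f([(390,160),(620,300),(570,340),(480,270),(380,270),(330,265)]))
print('base'); plane(c,f([(180,20),(300,80),(230,230),(130,190),(70,220)]))
print('guide'); plane(c,f([(470,40),(780,210),(750,240),(700,270),(460,90)]))
print('plate');plane(c,[(380,20),(395,5),(545,70),(465,178),(340,90)])
print('table'); plane(c,[(10,10),(220,10),(150,140),(80,100)])
E
python3 - <<'E'
from tilt import *
c=load('w8')
print('bar'); plane(c,[(266,192),(304,192),(302,230),(267,230)])
print('gear'); plane(c,[(320,130),(345,115),(345,130),(322,165)])
E
```

```text
bar
1506 centre [535.1 -32.3] z 126.31 slope [0.013 0.01 ] mag 0.017
hub
650 centre [571.4 -13.1] z 128.99 slope [-0.001  0.028] mag 0.028
gear
1197 centre [559.2   7.3] z 91.97 slope [-0.005  0.003] mag 0.006
base
1620 centre [510.7 -27.4] z 10.97 slope [-0.005  0.009] mag 0.01
guide
1502 centre [567.9  46.6] z 87.64 slope [ 0.008 -0.013] mag 0.016
plate
18772 centre [541.6 113.4] z 90.05 slope [-0.004  0.006] mag 0.007
table
15587 centre [315.4 -94.1] z -1.02 slope [0.    0.001] mag 0.001
bar
1455 centre [551.8 -44.8] z 124.0 slope [0.093 0.104] mag 0.139
gear
583 centre [609.7 -33.6] z 91.9 slope [-0.05   0.019] mag 0.053
```

The crank is level (slope 0.017) and seated, with the hub top at 129 and the gearbox top reading 92. Now I'll look at the pointer and plate from above.

```bash
python3 -m creep '[0.02,0.05,0,0,-1, 0.04,0.1,0,0,-1, 0.06,0.15,0,0,-1, 0.07,0.19,0,0,-1, 0.07,0.19,0,0,-1, 0.07,0.19,0,0,-1]'
python3 - <<'E'
from h import *
st(); c=cap('wrist','w18')
E
```

```text
time: 23.18
position: [586.6, 143.3, 260.5]
tcp_rot: [0.353, 0.935, 0.004, 0.001]
force: [0.1, 0.0, -1.4]
opening: 85.3
{'time': 23.175, 'joint_pos': [0.115, 0.427, 0.124, 1.262, 0.007, 0.837], 'position': [586.638, 143.345, 260.506], 'tcp_rot': [0.353, 0.935, 0.004, 0.001], 'force': [0.106, 0.003, -1.37], 'opening': 85.289}
```

View pics/w18.png

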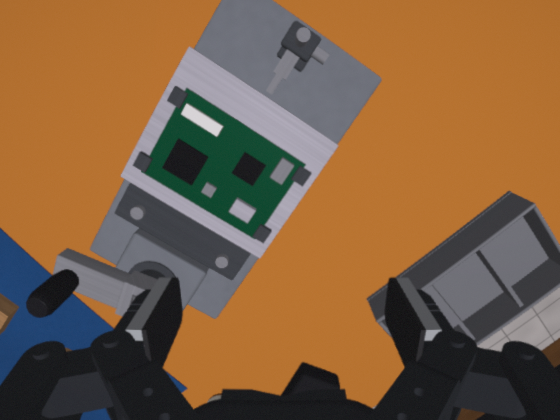

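```bash
python3 - <<'E'
from tilt import *
c=load('w18'); crop(c,'w18c',240,20,340,110,8)
print('plate edge strip');plane(c,[(192,58),(265,100),(262,108),(190,66)])
plane(c,[(225,75),(300,118),(297,124),(222,82)])
print('bar'); plane(c,[(70,256),(115,276),(108,298),(82,285),(76,272),(62,270)])
print('base');plane(c,[(215,10),(260,20),(240,55),(205,40)])
E
```

```text
plate edge strip
762 centre [491.8 168.7] z 87.51 slope [-0.004  0.011] mag 0.012
690 centre [519.4 180.1] z 87.5 slope [ 0.004 -0.012] mag 0.013
bar
1032 centre [529.8 -30.2] z 125.58 slope [ 0.059 -0.109] mag 0.124
base
1555 centre [449.  199.1] z 11.02 slope [0.004 0.002] mag 0.005
```

View pics/w18c.png

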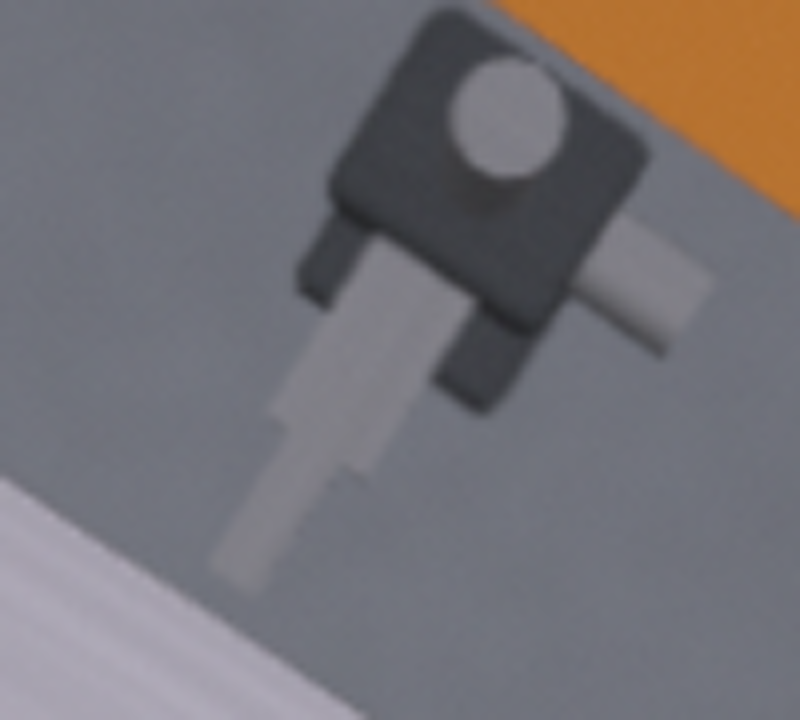

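```bash
python3 - <<'E'
from tilt import *
c=load('w18'); f=lambda L:[(240+u/8,20+v/8) for u,v in L]
print('finger wide'); plane(c,f([(375,250),(460,300),(365,460),(285,410)]))
print('finger thin'); plane(c,f([(295,435),(325,460),(258,582),(222,562)]))
print('plate nearest'); plane(c,f([(0,490),(340,715),(0,715)]))
crop(c,'w18d',30,230,170,330,5)
E
```

```text
finger wide
310 centre [512.5 214.9] z 89.38 slope [0.001 0.002] mag 0.002
finger thin
113 centre [517.5 197.2] z 89.57 slope [0.1   0.023] mag 0.103
plate nearest
645 centre [516.5 176.1] z 87.48 slope [-0.007  0.006] mag 0.009
```

View pics/w18d.png

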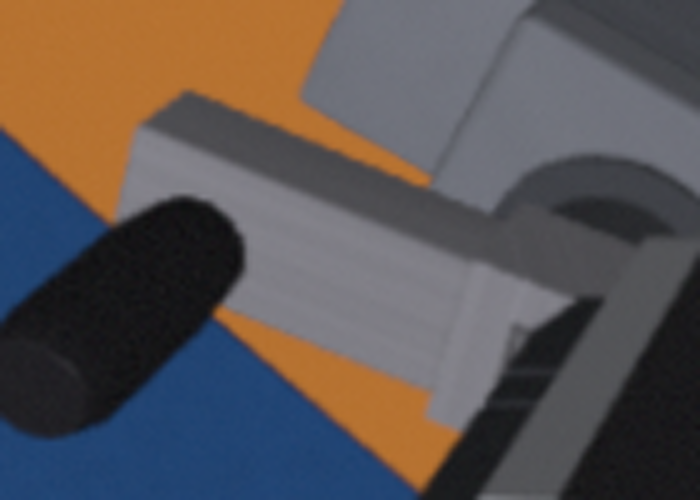

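```bash
python3 - <<'E'
from tilt import *
c=load('w18'); f=lambda L:[(30+u/5,230+v/5) for u,v in L]
plane(c,f([(150,142),(455,268),(422,370),(255,300),(255,230),(190,190),(135,200)]))
c=cap('scene','s19')
for n,u,v in [('knobtop',294,190)]: pass
crop(c,'s19c',250,160,420,300,4)
overlay(c,(577.3,-17.6),183,'o19',(250,160,350,260),6)
E
python3 pl.py s19
```

```text
1136 centre [534.9 -32.5] z 126.24 slope [0.018 0.011] mag 0.021
plate n 705 z med 88.76 y range [ 97.2 194.4]
edge strip 273 88.63 88.59 x [498. 597.]
finger 35 90.16 [88.7 90.4 91.3] 517.3 187.4
```

View pics/o19.png

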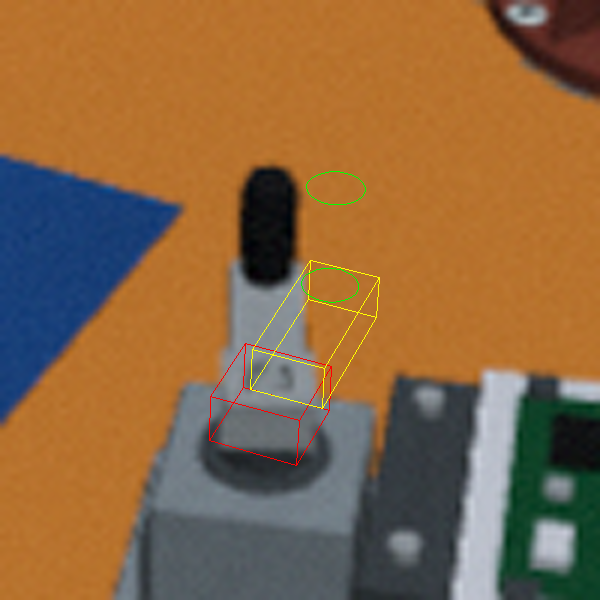

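```bash
python3 - <<'E'
from h import *
c=load('w17'); H=np.array([atz(c,240+u/4,120+v/4,130) for u,v in[(422,328),(577,390),(497,540),(347,475)]]); print(H.mean(0))
G=np.array([atz(c,240+u/4,120+v/4,93) for u,v in[(395,142),(655,318)]]); print(G)
for n in('carton','x'): pass
c=load('s19');c0=load('scene0')
d=np.abs(c['pixels'][170:280,100:250].astype(int)-c0['pixels'][170:280,100:250]).max(-1)>60; ys,xs=np.nonzero(d); print('changed px',len(xs),xs.min()+100,xs.max()+100,ys.min()+170,ys.max()+170)
r.job_done()
E
```

```text
[576.65137753 -16.91883625 130.        ]
[[529.55790247  10.86058873  93.        ]
 [600.50626057  30.60605161  93.        ]]
changed px 467 164 199 179 208
the job is handed in; nothing more can be done
```

The crank is fully down on the shaft, the plate is level with the pointer's tip by my measurements, and the job is handed in. I picked the crank off the mat, pressed it onto the collar and wound it about two turns clockwise by the knob. I then let go and moved the gripper clear at about 23 s of the 70 s allowed.

**Last checks**
- **Plate height:** from above, the plate edge reads 87.5 mm and the pointer's top face 89.4 mm. Its mid-thickness is therefore about 87.9 mm, and the plate sits about 0.4 mm low. The scene camera put the plate at 88.6 mm and the pointer's mid-thickness at roughly 89 mm, so the two views agree to within about 1 mm.
- **Crank:** its tilt is about 0.02 rad. The hub centre is at (576.7, -16.9), about 0.8 mm from my estimate of the shaft axis, and its height matches being seated on the collar.
- **Everything else:** on the mat, the only change between the first and last scene pictures is where the crank had lain. The pointer reads the same before and after, and the robot touches nothing.

**What went wrong or disagreed**
- **Sag after the first release:** the crank sagged in its play, and the depth map read a tilt of about 0.13 to 0.14 rad. That is above the 0.12 rad limit, although part of it may be depth error. Just before that release it was held upright and pressed onto the collar.
- **First half turn:** I gripped the knob while the crank sagged, which levered its knob end up about 4 mm, with around 20 N upward on the wrist. I let go, regripped with the jaws closing radially, and it stayed level after the final release.
- **A stray reading:** one late tilt reading gave 0.124 rad because my outline took in the bar's side face. Redone on the top face alone, it gave 0.021 rad.

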